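# Pack away the scraper blades and set the brass cover on its mat

### The job

Pack up the scraping job: lay every loose scraper blade flat in a bay of its own in the green case, its notch over the bay's pin, and then push the lid past upright and let go, so that it falls shut by its own weight rather than being carried down. Also push the round brass cover across the bench until it sits wholly on the round rubber mat, before or after. Leave the oil bottle and the tin standing.

Things in the scene. Friction and masses are not known exactly. Their poses are not given: they have to be found in the camera images.
- case: Green steel blade case fixed to the bench, 134 (own x) x 208 (own y) mm outside, rim 46 mm high, walls 5 mm, inside floor 6 mm above the bench. Origin: centre of its underside; own +x points to the hinge side (about the robot's left). Four bays side by side along own y, centres at y = -69, -23, 23, 69 mm, each 124 mm long (own x) and 36 mm wide between rails 5 mm above the floor.
- pin0 (a point): Foot, on the case floor, of bay 0's brass locating pin (6 mm thick, 16 mm high), in the middle of the bay's width, 38 mm from the case centre towards the hinge. A seated blade lies flat along the bay, notched end towards the hinge, its origin 39 mm from the pin, away from the hinge.
- pin1 (a point): Foot, on the case floor, of bay 1's brass locating pin (6 mm thick, 16 mm high), in the middle of the bay's width, 38 mm from the case centre towards the hinge. A seated blade lies flat along the bay, notched end towards the hinge, its origin 39 mm from the pin, away from the hinge.
- pin2 (a point): Foot, on the case floor, of bay 2's brass locating pin (6 mm thick, 16 mm high), in the middle of the bay's width, 38 mm from the case centre towards the hinge. A seated blade lies flat along the bay, notched end towards the hinge, its origin 39 mm from the pin, away from the hinge.
- pin3 (a point): Foot, on the case floor, of bay 3's brass locating pin (6 mm thick, 16 mm high), in the middle of the bay's width, 38 mm from the case centre towards the hinge. A seated blade lies flat along the bay, notched end towards the hinge, its origin 39 mm from the pin, away from the hinge.
- blade0: Flat steel scraper blade 100 x 30 x 5 mm, all alike, for any bay; may be absent (None). Origin: centre of its underside; +x along it to the notched end, z up. Open slot in the +x end 12 mm wide and 20 mm deep. A dark grip tab stands up over the origin: 40 mm along x, 10 mm along y, top 31 mm above the underside. 120 g.
- notch0 (a point): Point in the slot of blade 0, on its centre line, 39 mm from the origin along +x, level with the underside; it belongs about over a pin's foot. Absent with its blade.
- blade1: Flat steel scraper blade 100 x 30 x 5 mm, all alike, for any bay; may be absent (None). Origin: centre of its underside; +x along it to the notched end, z up. Open slot in the +x end 12 mm wide and 20 mm deep. A dark grip tab stands up over the origin: 40 mm along x, 10 mm along y, top 31 mm above the underside. 120 g.
- notch1 (a point): Point in the slot of blade 1, on its centre line, 39 mm from the origin along +x, level with the underside; it belongs about over a pin's foot. Absent with its blade.
- blade2: Flat steel scraper blade 100 x 30 x 5 mm, all alike, for any bay; may be absent (None). Origin: centre of its underside; +x along it to the notched end, z up. Open slot in the +x end 12 mm wide and 20 mm deep. A dark grip tab stands up over the origin: 40 mm along x, 10 mm along y, top 31 mm above the underside. 120 g.
- notch2 (a point): Point in the slot of blade 2, on its centre line, 39 mm from the origin along +x, level with the underside; it belongs about over a pin's foot. Absent with its blade.
- blade3: Flat steel scraper blade 100 x 30 x 5 mm, all alike, for any bay; may be absent (None). Origin: centre of its underside; +x along it to the notched end, z up. Open slot in the +x end 12 mm wide and 20 mm deep. A dark grip tab stands up over the origin: 40 mm along x, 10 mm along y, top 31 mm above the underside. 120 g.
- notch3 (a point): Point in the slot of blade 3, on its centre line, 39 mm from the origin along +x, level with the underside; it belongs about over a pin's foot. Absent with its blade.
- lid (a joint): Hinge of the case lid, rad: 0 shut, 1.57 upright, 1.95 leaning back against its stop, where it rests at the start. A plate 136 mm from hinge to free edge, 208 mm long, 6 mm thick, 300 g, no spring or latch; once below about 1.5 its own weight swings it shut.
- hinge (a point): Middle of the hinge line (which runs along the case's own y), 67 mm from the case centre along its own +x, 47 mm above the bench.
- lid_edge (a point): Middle of the lid's free edge (the lid's outer face when open is the one away from the case).
- cover: Round brass cylinder cover standing flat and loose on the bench: flange 104 mm across and 16 mm high, above it a turned body 88 mm across narrowing to 80 mm, 38 mm high in all; 0.55 to 1.05 kg; origin at the centre of its underside. Too wide to pick up: it is pushed along the bench by its flange.
- mat: Round dark rubber mat 150 mm across, about 1 mm, flush enough to slide onto without a step; fixed; origin at its centre, on the bench.
- oil: Plastic oil bottle, 54 mm across, 130 mm high, standing on the bench; a bystander. Origin at the centre of its underside.
- tin: Closed round tin, 72 mm across, 70 mm high, standing on the bench; a bystander. Origin at the centre of its underside.
Not all that is in view belongs to the job. Leave any brown or purple look-alike of the blade0 alone.

How it is judged:
By the outcome, as a careful person would: the job done as asked, in the order asked, and still so for the second after the job is handed in, with the robot touching nothing.
Of blade0, blade1, blade2, blade3 only 3 to 4 are there at a start; the rules pass over those that are not, and their reading is None.
At some moment in a run one of cover may be knocked a few centimetres aside while the robot is not near it.
Once in a run the grip may slacken for a moment while it holds something.
It also fails if it takes over 208 s, if anything falls off the work surface, if the arm or the gripper's body presses on something with over 40 N, if the wrist force passes 120 N, or if a joint passes its speed limit or range.

### The arm

A 6-joint arm with a two-finger parallel gripper is mounted at the origin on the work surface. World frame = base frame: x ahead of the robot, y to its left, z up, the work surface at z = 0. Lengths are in m, angles in rad, forces in N, time in s.
With the tool pointing down it reaches from about 0.25 to 0.775 m from the base axis. Payload 4 kg.
Tool frame: the origin (TCP) lies at the very end of the fingers, on their centre line; the grasp point (between the pads) lies 19 mm behind it; x points along the fingers, z is the direction in which the jaws open and shut, and the axes are right-handed (so a half turn about x gives the same grasp; the last joint's range is limited). The gripper opens to 85 mm and grips with 20 to 120 N. Pads are 22 mm wide; open, the fingers measure 114 mm over their backs; the gripper's body (76 mm by 85 mm) begins 54 mm behind the grasp point. The pads swing forward as they close: fully open they stand 13 mm farther back than shut.
Start: joints at [1.028, 0.087, 1.371, -0, 1.684, -0.103], TCP at [0.234, 0.498, 0.231] pointing down, gripper open.
Joint ranges: [-3.1, 3.1], [-0.76, 2.03], [0.27, 2.55], [-1.08, 4.22], [0.17, 2.65], [-2.57, 2.57]. Speed limits (rad/s): [2.79, 2.79, 3.14, 3.14, 3.14, 3.14].

### API

Orientations are given as [roll, pitch, yaw] about the fixed x, y, z axes, in that order (R = Rz(yaw) Ry(pitch) Rx(roll)).
In Python, from bench import r gives the robot as it stands. The module is installed in compiled form; this text tells all that it offers.
- The arm moves only by the tool step_arm, never from a script. Its arguments are lists of equal length, an entry for each row: "linear": the shift along the tool's x, y, z in cm, a list of three; "twist": the turn, a rotation vector about the tool's x, y, z in rad, a list of three; "grip": the finger opening in cm, from 0 to 8.54. A call has 1 to 12 rows; each row shifts and turns the commanded pose from where the row before left it, along the tool's axes as they then stand; what a row does not reach is not made up. A row lasts 1/10 s, in which the tool goes at most 50 mm and 8.59 degrees, less where a joint would pass 70% of its speed; a pose out of reach is approached as far as the arm can. A call is refused whole if a number of a shift passes 5 or a number of a turn 0.15, either way. A call with a gripper value outside its range is refused whole. The fingers move at their own pace and stop on an object; "newtons" is the grip in N (left out, the last holds). Time passes only in rows, so rows that do not move let the fingers close. It gives the time, the measured TCP pose, the force and the opening at its end, in the units of the state.
- r.get_state(): the state, without advancing time (a new reading comes with each control period).
- r.capture(name): name is "side" or "top"; returns the picture (480x640x3 uint8, blue, green, red); there is no depth.
- r.get_calibration(name): a dict with "intrinsics" (3x3 intrinsics, pixels), "view" (4x4, takes a point from world to camera coordinates). Camera axes: x right, y up, looking along -z (the intrinsics and any distortion apply to the point x, -y, -z); pixel columns grow to the right and rows downward; lengths in m; the calibration is good to about 2 mm. A picture is of the moment at which its call begins. get_calibration takes no time and is no camera call.
- r.sign_off(): hands the job in, once; it reports no verdict.
The state is a dict: "clock": time; "qpos": joint angles; "joint_vel": joint speeds; "joint_efforts": joint torques, N m; "position": TCP position; "eef_rot": TCP orientation; "force": force on the tool from outside, world axes, zero at the start; "ft_torque": the same for the moment, N m; "gripper_width": finger opening in m.
Only numpy, scipy, OpenCV 4.12 (cv2) and the standard library are available. Lean on these libraries where they do the work, as an engineer would, in place of code of your own. Each camera call takes 0.05 s, during which the arm holds its last target.

## Working session

There is one attempt and no reset: what is moved stays moved. The work goes in short steps, Python scripts to look and compute and a tool call to move; the robot and the scene stay as the last step left them, time stands still between calls to the robot, and variables do not carry over. Pictures are saved under pics/ and viewed, and the job is handed in when it is done.

Besides the shell and the picture viewer there is one more tool, called after "Emit:" in YAML: its name, and indented under it one key for each argument. step_arm: Moves the arm, as the interface text tells. Its arguments: {"type":"object","properties":{"linear":{"type":"array","items":{"type":"array","items":{"type":"number"}}},"twist":{"type":"array","items":{"type":"array","items":{"type":"number"}}},"grip":{"type":"array","items":{"type":"number"}},"newtons":{"type":"number"}},"required":["linear","twist","grip"]}

```bash
mkdir -p pics; ls; python3 - <<'E'
from bench import r
import cv2,numpy as np
np.set_printoptions(precision=4,suppress=True)
for n in("side","top"):
    cv2.imwrite(f"pics/{n}0.png",r.capture(n)); c=r.get_calibration(n); print(n,c)
print(r.get_state())
E
```

```text
pics
side {'intrinsics': array([[556.3668,   0.    , 313.6629],
       [  0.    , 556.3668, 238.3824],
       [  0.    ,   0.    ,   1.    ]]), 'view': array([[ 0.9401, -0.3409, -0.0021, -0.5296],
       [ 0.2483,  0.6804,  0.6895, -0.1217],
       [-0.2337, -0.6487,  0.7243, -1.2033],
       [ 0.    ,  0.    ,  0.    ,  1.    ]])}
top {'intrinsics': array([[514.9409,   0.    , 319.5882],
       [  0.    , 514.9409, 234.4936],
       [  0.    ,   0.    ,   1.    ]]), 'view': array([[-0.0022, -0.9997,  0.025 , -0.1187],
       [ 0.9957,  0.0001,  0.0926, -0.526 ],
       [-0.0926,  0.0251,  0.9954, -1.036 ],
       [ 0.    ,  0.    ,  0.    ,  1.    ]])}
{'clock': 0.1, 'qpos': array([ 1.0279,  0.0879,  1.3721, -0.    ,  1.6836, -0.1031]), 'joint_vel': array([-0.0008, -0.0018, -0.0029, -0.0008, -0.001 , -0.0001]), 'joint_efforts': array([  0.0021, -35.3014, -31.4219,  -0.0001,   0.0079,  -0.    ]), 'position': array([0.2339, 0.4973, 0.2302]), 'eef_rot': array([ 3.0406,  1.5688, -2.1116]), 'force': array([ 0.2945,  0.314 , -0.3895]), 'ft_torque': array([ 0.0448, -0.0297,  0.0021]), 'gripper_width': 0.08526866091479492}
```

View pics/side0.png

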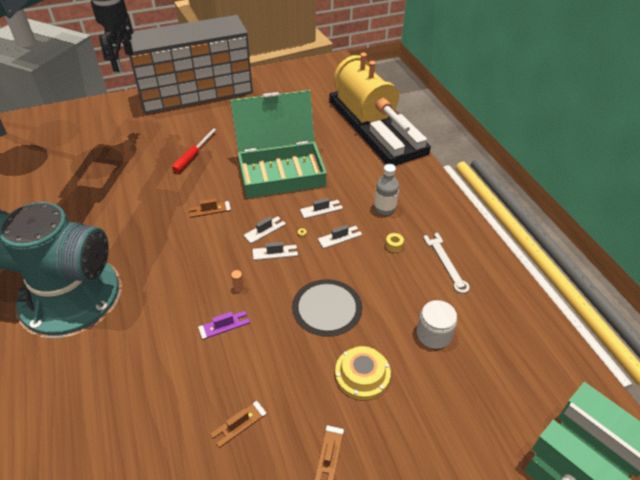

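View pics/top0.png

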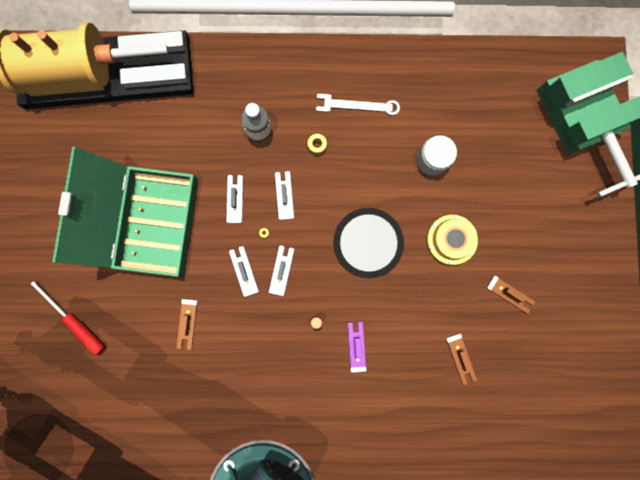

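```bash
cat > h.py <<'E'
import numpy as np,cv2
from bench import r
np.set_printoptions(precision=4,suppress=True)
C={n:r.get_calibration(n) for n in("side","top")}
def proj(n,P):
    P=np.atleast_2d(P);K=C[n]["intrinsics"];V=C[n]["view"]
    c=P@V[:3,:3].T+V[:3,3]; d=np.c_[c[:,0],-c[:,1],-c[:,2]]; q=d@K.T
    return q[:,:2]/q[:,2:]
def ray(n,uv):
    uv=np.atleast_2d(np.float64(uv));K=C[n]["intrinsics"];V=C[n]["view"]
    d=np.c_[uv,np.ones(len(uv))]@np.linalg.inv(K).T; d=np.c_[d[:,0],-d[:,1],-d[:,2]]
    return -V[:3,:3].T@V[:3,3], d@V[:3,:3]
def onz(n,uv,z):
    o,d=ray(n,uv); return o+d*((z-o[2])/d[:,2])[:,None]
def crop(img,x0,y0,x1,y1,s,f):
    cv2.imwrite(f,cv2.resize(img[y0:y1,x0:x1],None,fx=s,fy=s,interpolation=cv2.INTER_CUBIC))
E
python3 - <<'E'
from h import *
t=cv2.imread("pics/top0.png");s=cv2.imread("pics/side0.png")
crop(t,50,140,210,290,4,"pics/tcase.png")
crop(t,210,160,310,310,4,"pics/tbl.png")
crop(s,220,80,370,270,3,"pics/scase.png")
E
```

```text
(no output)
```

View pics/tcase.png

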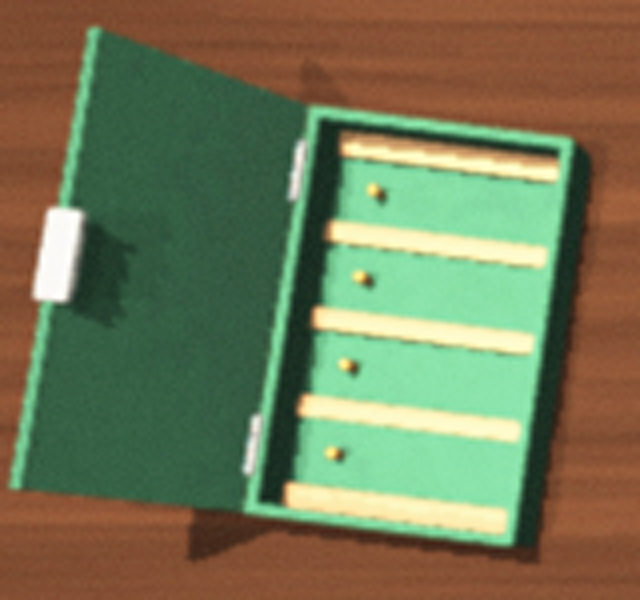

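View pics/tbl.png

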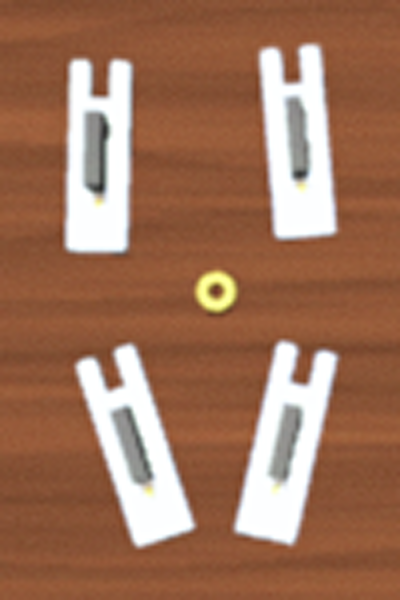

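View pics/scase.png

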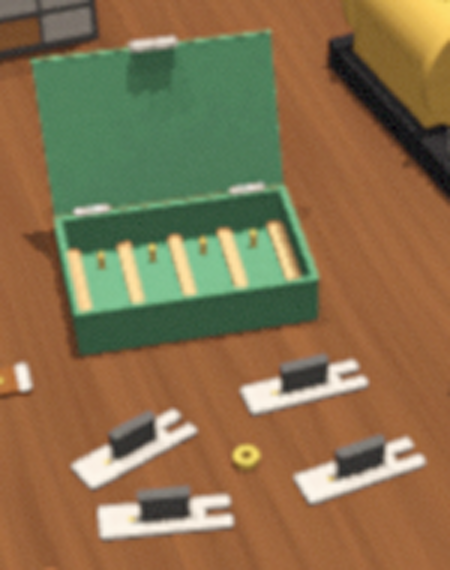

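```bash
cat > meas.py <<'E'
from h import *
from scipy.optimize import least_squares
def blades(t,z=0.005,roi=(205,150,320,320)):
    x0,y0,x1,y1=roi
    big=cv2.resize(t[y0:y1,x0:x1],None,fx=4,fy=4,interpolation=cv2.INTER_CUBIC).astype(int)
    m=((big.min(2)>125)).astype(np.uint8)
    m=cv2.morphologyEx(m,cv2.MORPH_CLOSE,np.ones((17,17)))
    out=[]
    for c in cv2.findContours(m,cv2.RETR_EXTERNAL,cv2.CHAIN_APPROX_NONE)[0]:
        if cv2.contourArea(c)<4000 : continue
        uv=(c[:,0]+.5)/4-.5+[x0,y0]
        w=onz("top",uv,z)[:,:2]
        (cx,cy),(a,b),an=cv2.minAreaRect((w*1000).astype(np.float32))
        if a<b: an+=90; a,b=b,a
        out.append((cx,cy,a,b,an))
    return out
def circ(uv,z,n="top"):
    w=onz(n,uv,z)[:,:2]
    f=lambda p:np.hypot(*(w-p[:2]).T)-p[2]
    s=least_squares(f,[*w.mean(0),.05],loss="soft_l1",f_scale=.002); return s.x
E
python3 - <<'E'
from meas import *
t=cv2.imread("pics/top0.png")
for b in blades(t): print("blade",np.round(b,1))
def cu(p): return (np.array(p)+.5)/4-.5+[50,140]
rim=onz("top",cu([(313,104),(574,137),(515,545),(246,510)]),.046)
print(rim, [np.linalg.norm(rim[i]-rim[i-1]) for i in range(4)], rim.mean(0))
ex=(rim[0]+rim[3]-rim[1]-rim[2])[:2];ey=(rim[3]+rim[2]-rim[0]-rim[1])[:2]
print(np.arctan2(ex[1],ex[0]),np.arctan2(ey[1],ey[0])+np.pi/2)
pins=onz("top",cu([(377,190),(361,278),(347,365),(333,453)]),.020); print("pins",pins)
# objects
hsv=cv2.cvtColor(t,cv2.COLOR_BGR2HSV)
E
```

```text
blade [451.9  39.4 103.5  34.3  18.8]
blade [453.2 -39.3 103.6  34.5 167.4]
blade [604.2  59.9 103.8  34.6 179.5]
blade [612.  -44.7 103.9  34.5   5.1]
[[0.6643 0.2701 0.046 ]
 [0.6477 0.1381 0.046 ]
 [0.4411 0.1631 0.046 ]
 [0.4587 0.2965 0.046 ]] [np.float64(0.20730359678397656), np.float64(0.13301360162958198), np.float64(0.20814821682531676), np.float64(0.1345821213651818)] [0.5529 0.2169 0.046 ]
1.4425871901958902 4.588072066812375
pins [[0.625  0.2448 0.02  ]
 [0.579  0.2517 0.02  ]
 [0.5338 0.2575 0.02  ]
 [0.4886 0.2632 0.02  ]]
```

```bash
cat > ov.py <<'E'
from meas import *
B=[(451.9,39.4,18.8),(453.2,-39.3,-12.6),(604.2,59.9,-.5),(612,-44.7,5.1)]
case=(.5529,.2169,1.4445)
def tf(x,y,a,P):
    P=np.atleast_2d(P).astype(float);c,s=np.cos(a),np.sin(a)
    return np.c_[x+c*P[:,0]-s*P[:,1],y+s*P[:,0]+c*P[:,1],P[:,2]]
def rect(a,b,z): return np.array([(a,b,z),(a,-b,z),(-a,-b,z),(-a,b,z)])
def draw(t,n,s,off):
    big=cv2.resize(t,None,fx=s,fy=s,interpolation=cv2.INTER_CUBIC)
    def pl(P,col=(0,0,255)):
        q=((proj(n,P)+.5)*s-.5-np.array(off)*s)
        cv2.polylines(big,[np.round(q*16).astype(int).reshape(-1,1,2)],True,col,1,cv2.LINE_AA,4)
    return big,pl
E
python3 - <<'E'
from ov import *
for n,roi,s in(("side",(220,80,370,270),4),("top",(110,150,310,310),4)):
    im=cv2.imread(f"pics/{n}0.png")[roi[1]:roi[3],roi[0]:roi[2]]
    big,pl=draw(im,n,s,roi[:2])
    for x,y,a in B:
        pl(tf(x/1e3,y/1e3,np.radians(a),rect(.05,.015,.005))); pl(tf(x/1e3,y/1e3,np.radians(a),rect(.02,.005,.031)),(255,0,0))
    pl(tf(*case,rect(.067,.104,.046)))
    for i in range(4): pl(tf(*case,[(.038,-.069+.046*i,.006),(.038,-.069+.046*i,.022)]),(255,0,0))
    cv2.imwrite(f"pics/ov_{n}.png",big)
t=cv2.imread("pics/top0.png");im=t
hsv=cv2.cvtColor(im,cv2.COLOR_BGR2HSV)
# mat: dark ring outer
def radial(c,rmax,test,z):
    pts=[]
    for a in np.linspace(0,2*np.pi,72,endpoint=False):
        d=np.array([np.cos(a),np.sin(a)])
        for rr in np.arange(rmax,5,-.25):
            u=c+d*rr
            px=cv2.getRectSubPix(im,(1,1),tuple(map(float,u)))[0,0].astype(int)
            if test(px): pts.append(u);break
    return circ(pts,z)
print("mat",radial(np.array([369,242.]),45,lambda p:p.max()<45,0.001))
print("cover",radial(np.array([453,240.]),32,lambda p:p[1]>130 and p[2]>140,0.016))
print("cover body top",onz("top",[(457,238)],.038))
print("oil cap",onz("top",[(252,110)],.13)," tin top",onz("top",[(439,154)],.07))
E
```

```text
Traceback (most recent call last):
  File "meas.py", line 18, in circ
    w=onz(n,uv,z)[:,:2]
      ~~~^^^^^^^^
  File "h.py", line 14, in onz
    o,d=ray(n,uv); return o+d*((z-o[2])/d[:,2])[:,None]
        ~~~^^^^^^
  File "h.py", line 11, in ray
    d=np.c_[uv,np.ones(len(uv))]@np.linalg.inv(K).T; d=np.c_[d[:,0],-d[:,1],-d[:,2]]
      ~~~~~~~~~~~~~~~~~~~~~~~~~~^~~~~~~~~~~~~~~~~~~
ValueError: matmul: Input operand 1 has a mismatch in its core dimension 0, with gufunc signature (n?,k),(k,m?)->(n?,m?) (size 3 is different from 1)
```

View pics/ov_side.png

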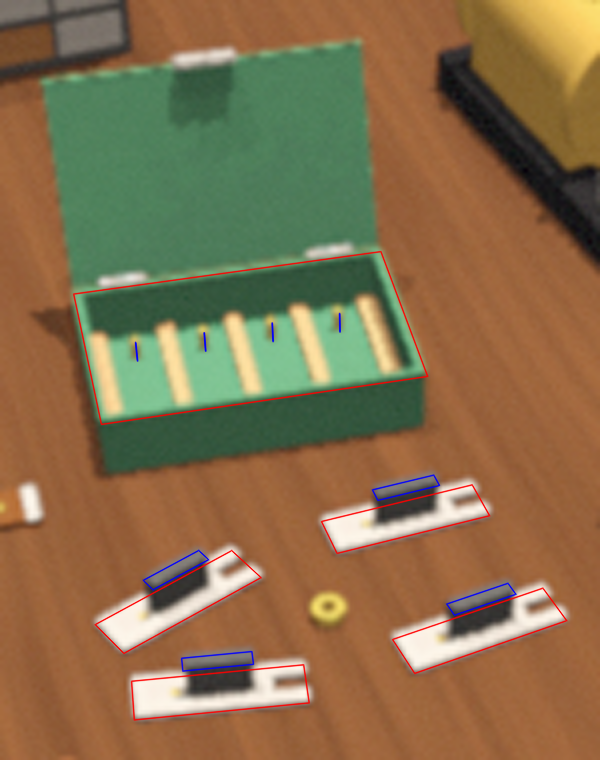

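View pics/ov_top.png

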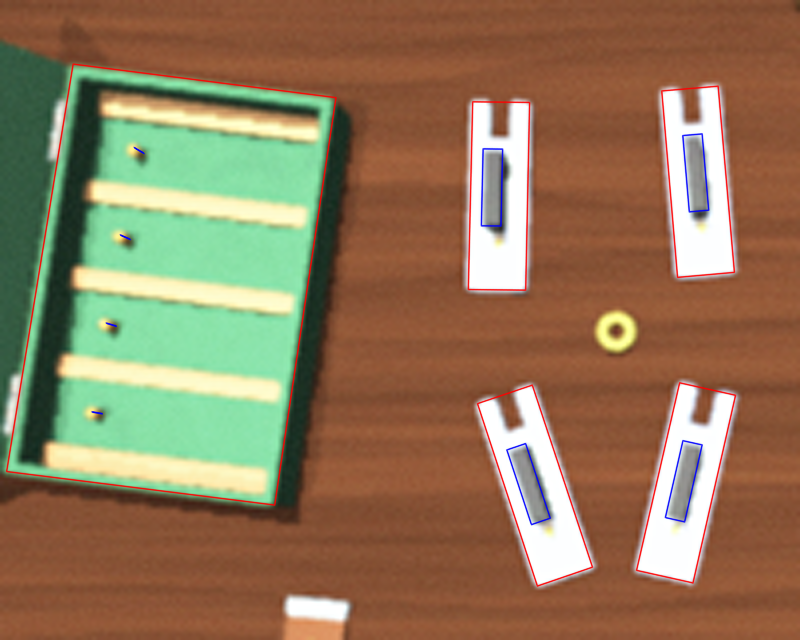

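```bash
cat >> meas.py <<'E'
def radial(im,c,rmax,test,z):
    pts=[];c=np.array(c,float)
    for a in np.linspace(0,2*np.pi,72,endpoint=False):
        d=np.array([np.cos(a),np.sin(a)])
        for rr in np.arange(rmax,5,-.25):
            u=c+d*rr
            px=cv2.getRectSubPix(im,(1,1),tuple(map(float,u)))[0,0].astype(int)
            if test(px): pts.append(u);break
    return circ(np.array(pts),z)
E
python3 - <<'E'
from meas import *
t=cv2.imread("pics/top0.png")
print(t[242,325:345].tolist()); print(t[240,420:440].tolist())
print("mat",radial(t,[369,242.],45,lambda p:p[2]-p[0]<15,0.001))
print("cover",radial(t,[453,240.],32,lambda p:p[1]>120 and p[2]>120,0.016))
print("oil cap",onz("top",[(252,110)],.13)," tin top",onz("top",[(439,154)],.07))
E
```

```text
[[60, 92, 152], [60, 93, 151], [58, 90, 149], [58, 91, 150], [61, 94, 152], [59, 92, 152], [57, 90, 150], [52, 82, 136], [46, 60, 86], [46, 48, 51], [51, 53, 52], [47, 50, 52], [43, 51, 51], [47, 50, 49], [74, 80, 81], [170, 180, 179], [236, 241, 241], [241, 245, 246], [238, 243, 243], [239, 244, 244]]
[[60, 94, 150], [55, 89, 146], [61, 92, 151], [58, 92, 151], [56, 89, 147], [49, 80, 135], [43, 75, 117], [70, 145, 156], [134, 247, 240], [169, 255, 253], [179, 255, 254], [167, 255, 253], [103, 213, 216], [60, 123, 158], [60, 115, 152], [66, 134, 162], [108, 219, 222], [160, 255, 252], [175, 255, 253], [178, 254, 253]]
mat [ 0.5114 -0.2227  0.0725]
cover [ 0.5172 -0.3978  0.0537]
oil cap [[0.7532 0.011  0.13  ]]  tin top [[ 0.6848 -0.3595  0.07  ]]
```

```bash
cat > plan.py <<'E'
from h import *
from scipy.spatial.transform import Rotation as Ro
def cur():
    s=r.get_state(); return s["position"],Ro.from_euler("xyz",s["eef_rot"]),s
def tgtR(a): # tool x down, tool z (jaw) at world yaw a
    z=np.array([np.cos(a),np.sin(a),0]);x=np.array([0,0,-1.]);y=np.cross(z,x)
    return Ro.from_matrix(np.c_[x,y,z])
def plan(P,a,deg=True,show=True,same=False):
    if deg:a=np.radians(a)
    p,R,s=cur(); T=tgtR(a)
    rv=(R.inv()*T).as_rotvec(); d=T.inv().apply(np.array(P)-p)*100
    dc=R.inv().apply(np.array(P)-p)*100
    print("t %.2f"%s["clock"],"pos",p,"w %.4f"%s["gripper_width"],"F",s["force"],"q",s["qpos"])
    print(" twist",np.round(rv,3)," shift in final frame cm",np.round(d,2)," in current frame",np.round(dc,2))
def jaw():
    p,R,s=cur(); z=R.as_matrix()[:,2]; x=R.as_matrix()[:,0]
    return np.degrees(np.arctan2(z[1],z[0])),x
E
python3 - <<'E'
from plan import *
print(jaw()); 
for a in (108.8,-71.2): plan((.4519,.0394,.15),a)
E
```

```text
(np.float64(64.80489506738888), array([-0.0011, -0.0018, -1.    ]))
t 0.10 pos [0.2339 0.4973 0.2302] w 0.0853 F [ 0.2945  0.314  -0.3895] q [ 1.0279  0.0879  1.3721 -0.      1.6836 -0.1031]
 twist [-0.768 -0.002 -0.001]  shift in final frame cm [  8.02  -5.88 -50.37]  in current frame [  8.08 -39.22 -32.14]
t 0.10 pos [0.2339 0.4973 0.2302] w 0.0853 F [ 0.2945  0.314  -0.3895] q [ 1.0279  0.0879  1.3721 -0.      1.6836 -0.1031]
 twist [ 2.374 -0.001  0.002]  shift in final frame cm [ 8.02  5.88 50.37]  in current frame [  8.08 -39.22 -32.14]
```

Emit:
step_arm:
  linear:
    - [0,0,0]
    - [0,0,0]
    - [0,0,0]
    - [0,0,0]
    - [0,0,0]
    - [0,0,0]
    - [0,0,0]
    - [0,0,0]
    - [0,0,0]
    - [0,0,0]
    - [0,0,0]
    - [0,0,0]
  twist:
    - [0.15,0,0]
    - [0.15,0,0]
    - [0.15,0,0]
    - [0.15,0,0]
    - [0.15,0,0]
    - [0.15,0,0]
    - [0.15,0,0]
    - [0.15,0,0]
    - [0.15,0,0]
    - [0.15,0,0]
    - [0.15,0,0]
    - [0.15,0,0]
  grip: [4,4,4,4,4,4,4,4,4,4,4,4]
  newtons: 60

```text
clock: 1.3
position: [0.234, 0.4974, 0.2306]
eef_rot: [-1.418, 1.569, -2.094]
force: [-0.3, -1.0, 0.6]
gripper_width: 0.0402
```

```bash
python3 -c "
from plan import *
print(jaw());plan((.4519,.0394,.10),-71.2)"
```

```text
(np.float64(-38.68438305141811), array([-0.0007, -0.0011, -1.    ]))
t 1.30 pos [0.234  0.4974 0.2306] w 0.0402 F [-0.2642 -1.0444  0.6248] q [ 1.0279  0.0876  1.3717 -0.      1.6836  1.703 ]
 twist [0.568 0.001 0.001]  shift in final frame cm [13.06  5.87 50.38]  in current frame [ 13.1  -22.12  45.63]
```

Emit:
step_arm:
  linear:
    - [0,0,0]
    - [0,0,0]
    - [0,0,0]
    - [0,0,0]
    - [0,0.6,4.7]
    - [0,0.6,4.7]
    - [0,0.6,4.7]
    - [0,0.6,4.7]
    - [0,0.6,4.7]
    - [0,0.6,4.7]
    - [0,0.6,4.7]
    - [0,0.5,4.7]
  twist:
    - [0.142,0,0]
    - [0.142,0,0]
    - [0.142,0,0]
    - [0.142,0,0]
    - [0,0,0]
    - [0,0,0]
    - [0,0,0]
    - [0,0,0]
    - [0,0,0]
    - [0,0,0]
    - [0,0,0]
    - [0,0,0]
  grip: [4,4,4,4,4,4,4,4,4,4,4,4]

```text
clock: 2.5
position: [0.402, 0.156, 0.231]
eef_rot: [-2.598, 1.571, 2.448]
force: [1.0, -0.1, -0.1]
gripper_width: 0.04
```

Emit:
step_arm:
  linear:
    - [4.0,0.4,4.3]
    - [4.0,0.4,4.3]
    - [4.0,0.4,4.2]
    - [0,0,0]
  twist:
    - [0,0,0]
    - [0,0,0]
    - [0,0,0]
    - [0,0,0]
  grip: [4,4,4,4]

```text
clock: 2.9
position: [0.4443, 0.0546, 0.1229]
eef_rot: [-1.762, 1.559, -3.005]
force: [0.1, 0.9, 0.1]
gripper_width: 0.04
```

```bash
python3 -c "
from plan import *
print(jaw());plan((.4519,.0394,.008),-71.2)
for n in('top','side'): cv2.imwrite(f'pics/a_{n}.png',r.capture(n))
t=cv2.imread('pics/a_top.png');s=cv2.imread('pics/a_side.png')
a=cv2.resize(t[210:330,200:330],None,fx=3,fy=3,interpolation=2);b=cv2.resize(s[160:290,210:350],None,fx=3,fy=3,interpolation=2)
h=max(a.shape[0],b.shape[0]);o=np.zeros((h,a.shape[1]+b.shape[1],3),np.uint8);o[:a.shape[0],:a.shape[1]]=a;o[:b.shape[0],a.shape[1]:]=b;cv2.imwrite('pics/a.png',o[:, :800])
print(proj('top',[cur()[0]]),proj('side',[cur()[0]]))"
```

```text
(np.float64(-71.19338918828568), array([-0.0115, -0.0016, -0.9999]))
t 2.90 pos [0.4443 0.0546 0.1229] w 0.0400 F [0.1459 0.9361 0.1094] q [-0.0034 -0.0862  1.7615 -0.0016  1.4778  1.2393]
 twist [ 0.    -0.002  0.011]  shift in final frame cm [11.49  0.23  1.68]  in current frame [11.48  0.36  1.7 ]
[[225.1071 272.3316]] [[255.9781 186.7408]]
```

View pics/a.png

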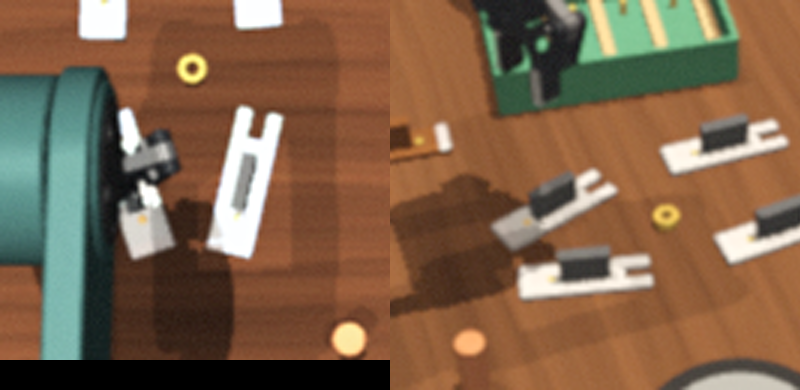

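```bash
python3 -c "
from plan import *
print(jaw());plan((.4519,.0394,.008),-71.2)"
```

```text
(np.float64(-70.99854002502758), array([-0.0035,  0.0007, -1.    ]))
t 3.00 pos [0.4463 0.0576 0.1276] w 0.0402 F [ 1.0915 -0.2491  0.0379] q [ 0.0017 -0.0903  1.7555  0.0007  1.48    1.2408]
 twist [ 0.004 -0.002  0.003]  shift in final frame cm [11.96 -0.06  1.9 ]  in current frame [11.96 -0.03  1.92]
```

Emit:
step_arm:
  linear:
    - [3,0,1.0]
    - [3,0,0.9]
    - [2,0,0]
    - [0,0,0]
    - [0,0,0]
  twist:
    - [0,0,0]
    - [0,0,0]
    - [0,0,0]
    - [0,0,0]
    - [0,0,0]
  grip: [4,4,4,4,4]

```text
clock: 3.5
position: [0.4542, 0.0411, 0.0505]
eef_rot: [1.394, 1.569, 0.158]
force: [-0.4, -0.2, 0.4]
gripper_width: 0.04
```

```bash
cat > look.py <<'E'
import sys
from plan import *
def look(tag,tr,sr,k=3):
    ims=[]
    for n,q in(("top",tr),("side",sr)):
        im=r.capture(n);cv2.imwrite(f"pics/{tag}_{n}.png",im)
        ims.append(cv2.resize(im[q[1]:q[3],q[0]:q[2]],None,fx=k,fy=k,interpolation=2))
    h=max(i.shape[0] for i in ims);o=np.zeros((h,sum(i.shape[1] for i in ims),3),np.uint8);x=0
    for i in ims:o[:i.shape[0],x:x+i.shape[1]]=i;x+=i.shape[1]
    cv2.imwrite(f"pics/{tag}.png",o[:600,:800])
E
python3 -c "
from look import *
print(jaw());plan((.4519,.0394,.008),-71.2);look('b',(200,210,330,330),(210,160,340,290))"
```

```text
(np.float64(-70.7789183880602), array([ 0.0021,  0.0003, -1.    ]))
t 3.50 pos [0.4542 0.0411 0.0505] w 0.0400 F [-0.4415 -0.1604  0.4301] q [-0.0345 -0.0112  1.8431  0.0004  1.3076  1.2007]
 twist [ 0.007  0.    -0.002]  shift in final frame cm [ 4.25 -0.27  0.09]  in current frame [ 4.25 -0.28  0.08]
```

View pics/b.png

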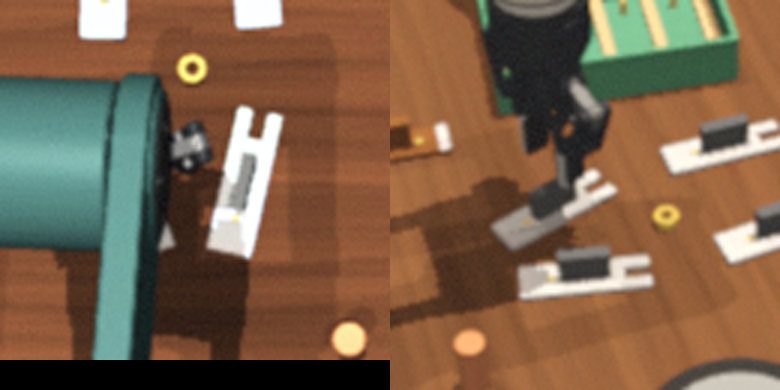

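Emit:
step_arm:
  linear:
    - [2,-0.2,0.1]
    - [1.5,-0.1,0]
    - [0.7,0,0]
    - [0,0,0]
    - [0,0,0]
    - [0,0,0]
    - [0,0,0]
    - [0,0,0]
  twist:
    - [0,0,0]
    - [0,0,0]
    - [0,0,0]
    - [0,0,0]
    - [0,0,0]
    - [0,0,0]
    - [0,0,0]
    - [0,0,0]
  grip: [4,4,4,4,0,0,0,0]

```text
clock: 4.4
position: [0.4522, 0.0382, 0.0084]
eef_rot: [1.303, 1.568, 0.066]
force: [-0.3, 0.2, 5.0]
gripper_width: 0.0087
```

```bash
python3 -c "
from look import *
print(jaw());plan((.4519,.0394,.10),-71.2);look('c',(200,210,330,330),(210,160,340,290))"
```

```text
(np.float64(-70.87516883665495), array([ 0.003 ,  0.0002, -1.    ]))
t 4.40 pos [0.4522 0.0382 0.0084] w 0.0087 F [-0.3412  0.2316  4.9963] q [-0.0409  0.0349  1.8908  0.0003  1.2129  1.196 ]
 twist [ 0.006  0.001 -0.003]  shift in final frame cm [-9.16  0.01 -0.12]  in current frame [-9.16  0.03 -0.11]
```

View pics/c.png

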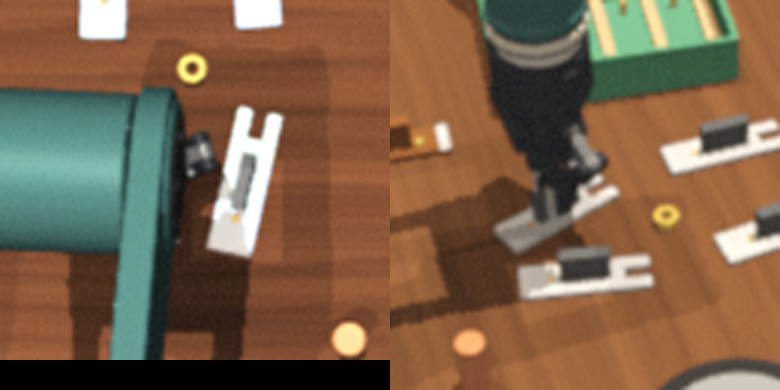

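Emit:
step_arm:
  linear:
    - [-1.5,0,0]
    - [-3,0,0]
    - [-3,0,0]
    - [-2.5,0,0]
    - [0,0,0]
    - [0,0,0]
    - [0,0,0]
    - [0,0,0]
    - [0,0,0]
    - [0,0,0]
    - [0,0,0]
  twist:
    - [0,0,0]
    - [0,0,0]
    - [-0.139,0,0]
    - [-0.139,0,0]
    - [-0.139,0,0]
    - [-0.139,0,0]
    - [-0.139,0,0]
    - [-0.139,0,0]
    - [-0.139,0,0]
    - [-0.139,0,0]
    - [0,0,0]
  grip: [0,0,0,0,0,0,0,0,0,0,0]
  newtons: 80

```text
clock: 5.6
position: [0.4504, 0.0381, 0.1064]
eef_rot: [-2.964, 1.57, -3.089]
force: [-0.0, 0.3, -2.2]
gripper_width: 0.0082
```

```bash
python3 -c "
from look import *
print(jaw());plan((.4837,.2239,.10),-7.2);look('d',(200,180,330,330),(210,140,340,290))"
```

```text
(np.float64(-7.180266509182401), array([-0.0012, -0.0001, -1.    ]))
t 5.60 pos [0.4504 0.0381 0.1064] w 0.0082 F [-0.0306  0.3305 -2.2357] q [-0.0411 -0.0714  1.7818 -0.0001  1.4324  0.0842]
 twist [ 0.    -0.001  0.   ]  shift in final frame cm [ 0.64 18.85  0.97]  in current frame [ 0.63 18.85  0.98]
```

View pics/d.png

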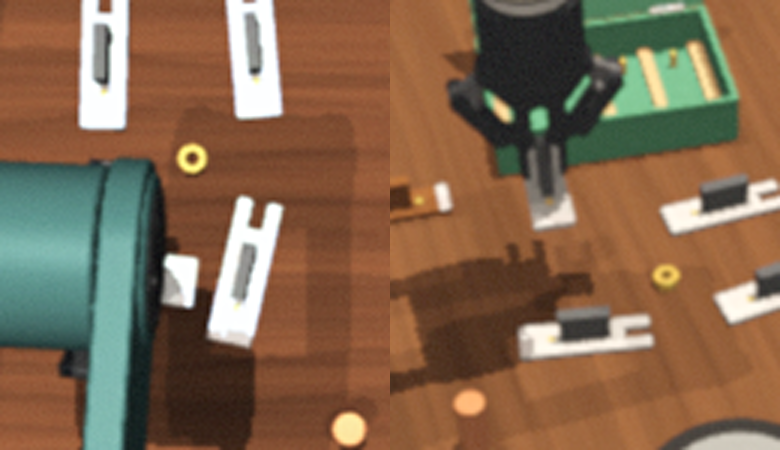

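Emit:
step_arm:
  linear:
    - [0,3,0.2]
    - [0,4,0.2]
    - [0,4,0.2]
    - [0,4,0.2]
    - [0,2.8,0.1]
    - [0,1,0]
    - [0,0,0]
    - [0,0,0]
  twist:
    - [0,0,0]
    - [0,0,0]
    - [0,0,0]
    - [0,0,0]
    - [0,0,0]
    - [0,0,0]
    - [0,0,0]
    - [0,0,0]
  grip: [0,0,0,0,0,0,0,0]

```text
clock: 6.5
position: [0.483, 0.2226, 0.1066]
eef_rot: [-2.002, 1.569, -2.128]
force: [0.0, -0.3, -1.2]
gripper_width: 0.0082
```

```bash
python3 -c "
from look import *
print(jaw());plan((.4837,.2239,.014),-7.2);look('e',(60,140,200,300),(210,70,340,220))"
```

```text
(np.float64(-7.222405181222447), array([-0.0007, -0.0012, -1.    ]))
t 6.50 pos [0.483  0.2226 0.1066] w 0.0082 F [ 0.0328 -0.3047 -1.1531] q [ 0.3258  0.1065  1.6005 -0.0009  1.4357  0.4519]
 twist [-0.    -0.001  0.001]  shift in final frame cm [9.26 0.14 0.05]  in current frame [9.26 0.15 0.06]
```

View pics/e.png

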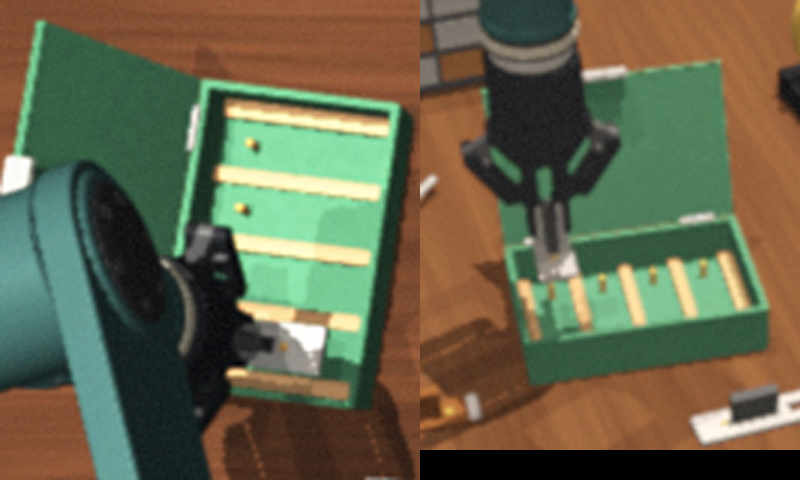

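```bash
cat > chk.py <<'E'
from ov import *
from plan import cur,jaw
def inhand(tag,tr,k=4,seat=None,dz=.0084,n="top"):
    p=cur()[0]; a=np.radians(jaw()[0]+90)
    im=cv2.imread(f"pics/{tag}_{n}.png")[tr[1]:tr[3],tr[0]:tr[2]]
    big,pl=draw(im,n,k,tr[:2])
    pl(tf(p[0],p[1],a,rect(.05,.015,p[2]-dz+.005)))
    if seat is not None:
        pl(tf(*case,[(-.001-.05,seat+.015,.011),(-.001-.05,seat-.015,.011),(-.001+.05,seat-.015,.011),(-.001+.05,seat+.015,.011)]),(255,0,0))
    cv2.imwrite(f"pics/{tag}_{n}_ov.png",big[:600,:800])
E
python3 -c "
from chk import *
inhand('e',(60,140,200,290))
inhand('e',(230,110,330,220),n='side')"
```

```text
(no output)
```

View pics/e_top_ov.png

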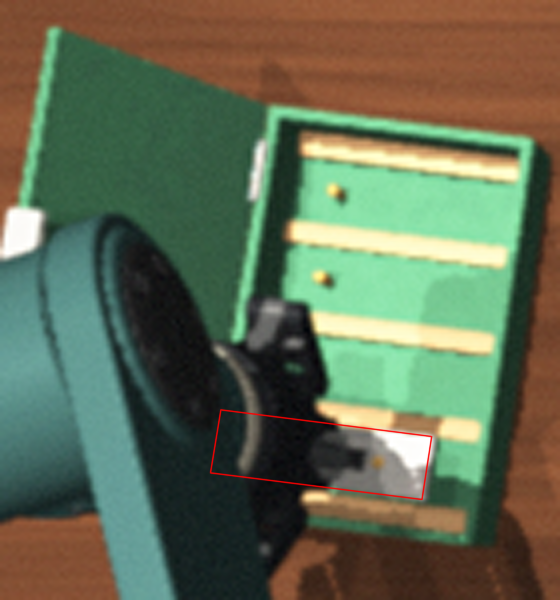

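View pics/e_side_ov.png

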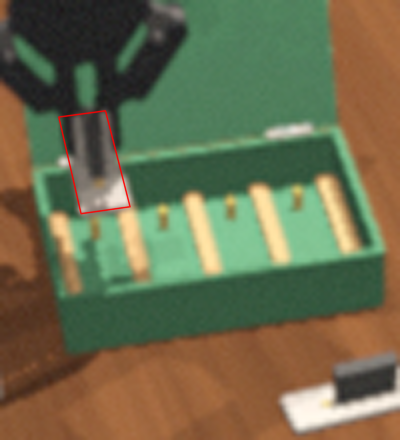

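Emit:
step_arm:
  linear:
    - [3,0.1,0]
    - [2.5,0,0]
    - [1.5,0,0]
    - [1,0,0]
    - [0.8,0,0]
    - [0.3,0,0]
    - [0,0,0]
  twist:
    - [0,0,0]
    - [0,0,0]
    - [0,0,0]
    - [0,0,0]
    - [0,0,0]
    - [0,0,0]
    - [0,0,0]
  grip: [0,0,0,0,0,0,0]

```text
clock: 7.3
position: [0.4837, 0.2244, 0.0162]
eef_rot: [0.519, 1.57, 0.393]
force: [0.7, -0.6, -0.8]
gripper_width: 0.0089
```

```bash
python3 -c "
from look import *
print(jaw());plan((.4837,.2239,.0144),-7.2);look('f',(60,140,200,300),(210,70,340,220))"
```

```text
(np.float64(-7.190304136196592), array([ 0.0004,  0.0002, -1.    ]))
t 7.30 pos [0.4837 0.2244 0.0162] w 0.0089 F [ 0.7453 -0.5662 -0.8101] q [0.328  0.1948 1.6945 0.     1.2519 0.4535]
 twist [ 0.  0. -0.]  shift in final frame cm [ 0.18 -0.05  0.01]  in current frame [ 0.18 -0.05  0.01]
```

View pics/f.png

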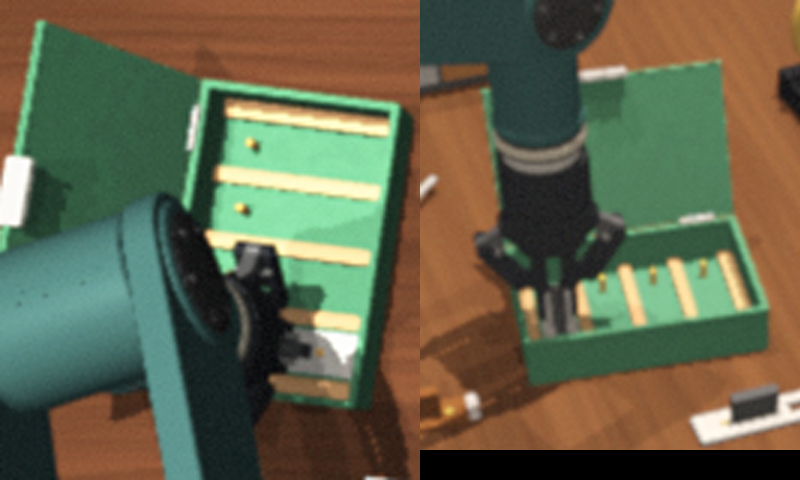

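Emit:
step_arm:
  linear:
    - [0.2,0,0]
    - [0,0,0]
    - [0,0,0]
    - [0,0,0]
    - [0,0,0]
    - [-2,0,0]
    - [-3,0,0]
    - [-3,0,0]
    - [-2,0,0]
    - [0,0,0]
  twist:
    - [0,0,0]
    - [0,0,0]
    - [0,0,0]
    - [0,0,0]
    - [0,0,0]
    - [0,0,0]
    - [0,0,0]
    - [0,0,0]
    - [0,0,0]
    - [0,0,0]
  grip: [0,0,2.2,2.2,2.2,2.2,2.2,2.2,2.2,2.2]

```text
clock: 8.4
position: [0.4858, 0.2254, 0.1181]
eef_rot: [0.459, 1.562, 0.334]
force: [0.2, 0.1, 1.0]
gripper_width: 0.022
```

```bash
python3 -c "
from look import *
print(jaw());plan((.6042,.0599,.12),-90.5);look('g',(60,140,200,300),(210,70,340,220))"
```

```text
(np.float64(-7.157414724047695), array([ 0.0079,  0.0027, -1.    ]))
t 8.40 pos [0.4858 0.2254 0.1181] w 0.0220 F [0.1711 0.0616 1.0003] q [0.3285 0.0996 1.5844 0.     1.4493 0.4534]
 twist [ 1.455  0.003 -0.008]  shift in final frame cm [-0.19 11.98 16.45]  in current frame [ -0.14 -14.95  13.81]
```

View pics/g.png

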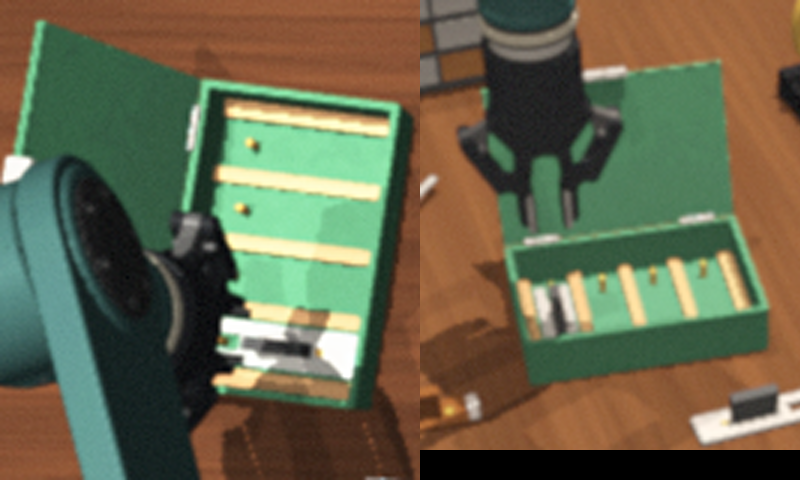

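Emit:
step_arm:
  linear:
    - [0,-3,2.8]
    - [0,-3,2.8]
    - [0,-3,2.8]
    - [0,-3,2.7]
    - [0,-3,2.7]
    - [0,0,0]
    - [0,0,0]
    - [0,0,0]
    - [0,0,0]
    - [0,0,0]
    - [0,0,0]
    - [0,0,0]
  twist:
    - [0,0,0]
    - [0,0,0]
    - [0,0,0]
    - [0,0,0]
    - [0,0,0]
    - [0.146,0,0]
    - [0.146,0,0]
    - [0.146,0,0]
    - [0.146,0,0]
    - [0.146,0,0]
    - [0.146,0,0]
    - [0.146,0,0]
  grip: [4,4,4,4,4,4,4,4,4,4,4,4]

```text
clock: 9.7
position: [0.6002, 0.0585, 0.1109]
eef_rot: [-2.003, 1.566, 3.127]
force: [-0.4, 0.4, 0.2]
gripper_width: 0.0402
```

Emit:
step_arm:
  linear:
    - [2,0,0]
    - [2,0,0]
    - [2,0,0]
    - [0,0,0]
    - [0,0,0]
  twist:
    - [0.146,0,0]
    - [0.146,0,0]
    - [0.146,0,0]
    - [0,0,0]
    - [0,0,0]
  grip: [4,4,4,4,4]

```text
clock: 10.2
position: [0.6004, 0.0585, 0.052]
eef_rot: [-1.583, 1.567, 3.118]
force: [-0.3, -0.4, 0.8]
gripper_width: 0.0401
```

```bash
python3 -c "
from look import *
print(jaw());plan((.6042,.0599,.008),-90.5);look('h',(60,140,330,300),(210,140,340,290))"
```

```text
(np.float64(-90.6431024243646), array([-0.004 ,  0.0001, -1.    ]))
t 10.20 pos [0.6004 0.0585 0.052 ] w 0.0401 F [-0.3122 -0.3875  0.7546] q [0.0032 0.3046 1.4793 0.0001 1.3617 1.5852]
 twist [-0.002 -0.     0.004]  shift in final frame cm [ 4.4   0.38 -0.14]  in current frame [ 4.4   0.4  -0.14]
```

View pics/h.png

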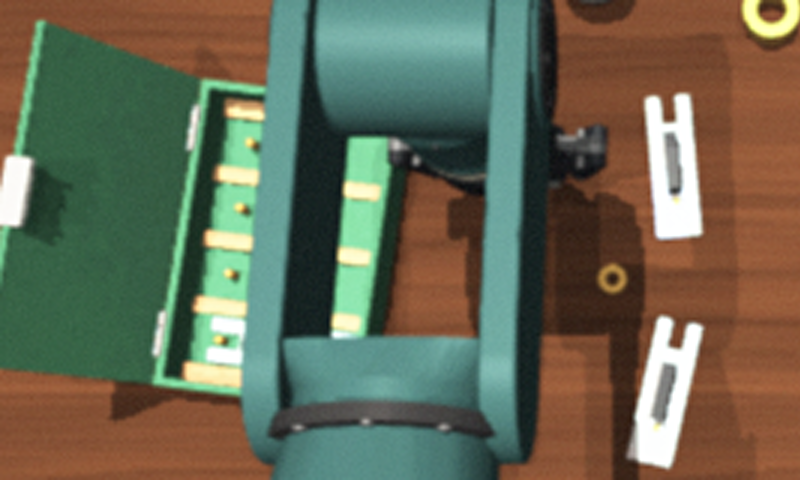

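Emit:
step_arm:
  linear:
    - [1.5,0.4,-0.1]
    - [2,0,0]
    - [0.9,0,0]
    - [0,0,0]
    - [0,0,0]
    - [0,0,0]
    - [0,0,0]
    - [0,0,0]
  twist:
    - [0,0,0]
    - [0,0,0]
    - [0,0,0]
    - [0,0,0]
    - [0,0,0]
    - [0,0,0]
    - [0,0,0]
    - [0,0,0]
  grip: [4,4,4,4,0,0,0,0]
  newtons: 80

```text
clock: 11.1
position: [0.6067, 0.0595, 0.0114]
eef_rot: [1.639, 1.568, 0.054]
force: [-0.5, -0.5, 3.2]
gripper_width: 0.0082
```

Emit:
step_arm:
  linear:
    - [-1.5,0,0]
    - [-3,0,0]
    - [-3,0,0]
    - [-2.5,0,0]
    - [0,0,0]
    - [0,0,0]
    - [0,0,0]
    - [0,0,0]
    - [0,0,0]
    - [0,0,0]
    - [0,0,0]
    - [0,0,0]
  twist:
    - [0,0,0]
    - [0,0,0]
    - [-0.145,0,0]
    - [-0.145,0,0]
    - [-0.145,0,0]
    - [-0.145,0,0]
    - [-0.145,0,0]
    - [-0.145,0,0]
    - [-0.145,0,0]
    - [-0.145,0,0]
    - [-0.145,0,0]
    - [-0.145,0,0]
  grip: [0,0,0,0,0,0,0,0,0,0,0,0]

```text
clock: 12.3
position: [0.6055, 0.0594, 0.1106]
eef_rot: [-1.135, 1.571, -1.264]
force: [-0.4, -0.9, -1.8]
gripper_width: 0.0078
```

```bash
python3 -c "
from look import *
print(jaw());plan((.6207,.2067,.11),-7.2);look('i',(60,140,200,300),(210,100,340,250))"
```

```text
(np.float64(-7.3935056442893075), array([ 0., -0., -1.]))
t 12.30 pos [0.6055 0.0594 0.1106] w 0.0078 F [-0.4366 -0.9431 -1.8177] q [ 0.0047  0.2671  1.404  -0.      1.4705  0.1337]
 twist [-0.003  0.     0.   ]  shift in final frame cm [ 0.06 14.8  -0.33]  in current frame [ 0.06 14.8  -0.38]
```

View pics/i.png

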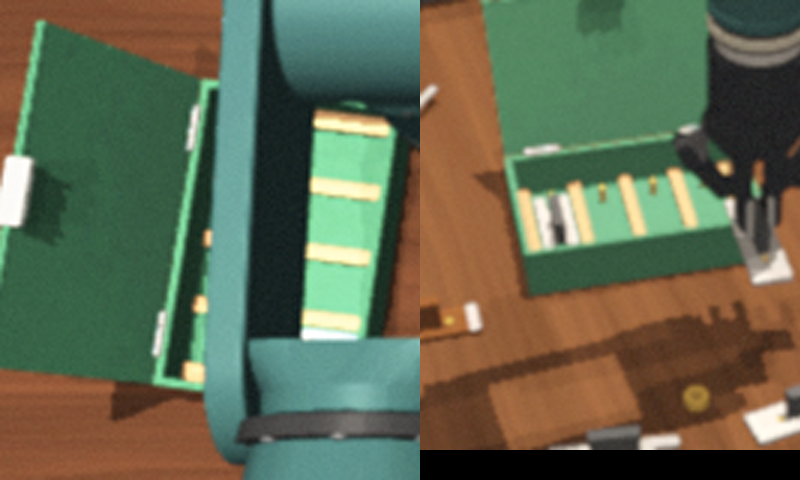

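Emit:
step_arm:
  linear:
    - [0,3,-0.1]
    - [0,4,-0.1]
    - [0,4,-0.1]
    - [0,3,0]
    - [0,1,0]
    - [0,0,0]
    - [0,0,0]
  twist:
    - [0,0,0]
    - [0,0,0]
    - [0,0,0]
    - [0,0,0]
    - [0,0,0]
    - [0,0,0]
    - [0,0,0]
  grip: [0,0,0,0,0,0,0]

```text
clock: 13.1
position: [0.6228, 0.2075, 0.11]
eef_rot: [-1.687, 1.57, -1.824]
force: [0.3, -0.3, -1.1]
gripper_width: 0.0081
```

```bash
python3 -c "
from look import *
print(jaw());plan((.6210,.2092,.0174),-7.2);look('j',(60,140,200,300),(220,70,350,220))
from chk import *
inhand('j',(230,110,350,220),n='side',seat=-.069,dz=.0114)"
```

```text
(np.float64(-7.826072996303832), array([-0.0003, -0.0011, -1.    ]))
t 13.10 pos [0.6228 0.2075 0.11  ] w 0.0081 F [ 0.3409 -0.3237 -1.0902] q [ 0.2357  0.3712  1.2712 -0.001   1.4997  0.3724]
 twist [-0.011 -0.     0.001]  shift in final frame cm [ 9.26  0.15 -0.2 ]  in current frame [ 9.26  0.16 -0.2 ]
```

View pics/j_side_ov.png

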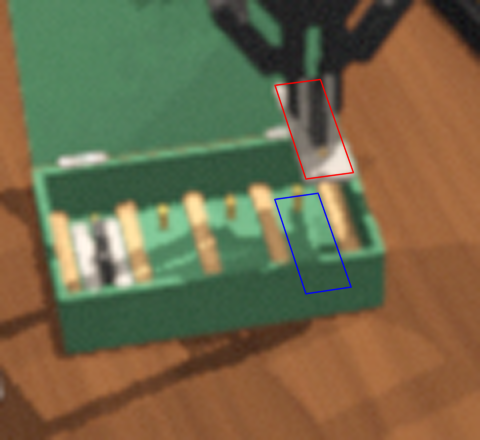

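View pics/j.png

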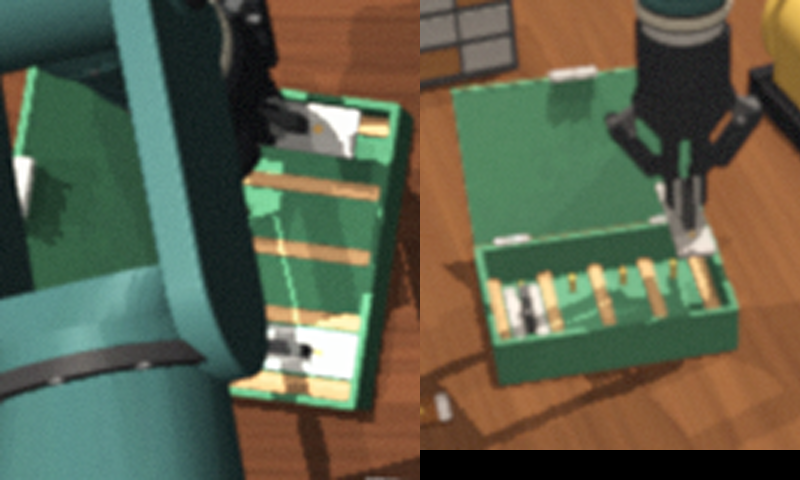

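Emit:
step_arm:
  linear:
    - [2,0.15,-0.2]
    - [3,0,0]
    - [2,0,0]
    - [1,0,0]
    - [0.7,0,0]
    - [0.3,0,0]
    - [0,0,0]
  twist:
    - [-0.011,0,0]
    - [0,0,0]
    - [0,0,0]
    - [0,0,0]
    - [0,0,0]
    - [0,0,0]
    - [0,0,0]
  grip: [0,0,0,0,0,0,0]

```text
clock: 13.9
position: [0.6216, 0.2101, 0.0207]
eef_rot: [0.411, 1.57, 0.287]
force: [0.2, 0.5, -1.5]
gripper_width: 0.0081
```

```bash
python3 -c "
from look import *
print(jaw());plan((.6210,.2092,.0174),-7.2);look('k',(60,140,200,300),(220,70,350,220))"
```

```text
(np.float64(-7.130899628974113), array([ 0.0011,  0.0003, -1.    ]))
t 13.90 pos [0.6216 0.2101 0.0207] w 0.0081 F [ 0.1545  0.5014 -1.4808] q [0.2396 0.4381 1.3665 0.0001 1.3359 0.364 ]
 twist [ 0.001  0.001 -0.   ]  shift in final frame cm [ 0.33 -0.1  -0.05]  in current frame [ 0.33 -0.1  -0.05]
```

View pics/k.png

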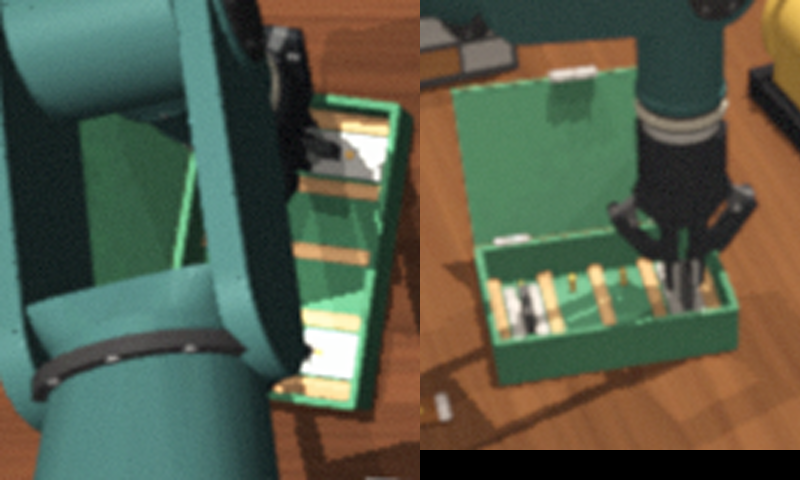

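Emit:
step_arm:
  linear:
    - [0.2,0,0]
    - [0.1,0,0]
    - [0,0,0]
    - [0,0,0]
    - [0,0,0]
    - [0,0,0]
    - [-2,0,0]
    - [-3,0,0]
    - [-3,0,0]
    - [-2,0,0]
    - [0,0,0]
  twist:
    - [0,0,0]
    - [0,0,0]
    - [0,0,0]
    - [0,0,0]
    - [0,0,0]
    - [0,0,0]
    - [0,0,0]
    - [0,0,0]
    - [0,0,0]
    - [0,0,0]
    - [0,0,0]
  grip: [0,0,0,2.2,2.2,2.2,2.2,2.2,2.2,2.2,2.2]

```text
clock: 15.1
position: [0.6235, 0.2109, 0.1219]
eef_rot: [0.371, 1.562, 0.247]
force: [0.3, -0.4, 0.6]
gripper_width: 0.0217
```

```bash
python3 -c "
from look import *
print(jaw());plan((.6120,-.0447,.12),-84.9);look('l',(60,140,200,300),(220,70,350,220))
for b in __import__('meas').blades(cv2.imread('pics/l_top.png')): print(np.round(b,1))"
```

```text
(np.float64(-7.102302845511861), array([ 0.0087,  0.0022, -1.    ]))
t 15.10 pos [0.6235 0.2109 0.1219] w 0.0217 F [ 0.2993 -0.392   0.5517] q [0.24   0.3615 1.26   0.0001 1.5112 0.364 ]
 twist [ 1.358  0.005 -0.008]  shift in final frame cm [ 0.19 -3.42 25.36]  in current frame [  0.12 -25.51   2.02]
[453.2 -39.3 103.6  34.5 167.4]
[612.  -44.7 104.   34.6   5.1]
```

View pics/l.png

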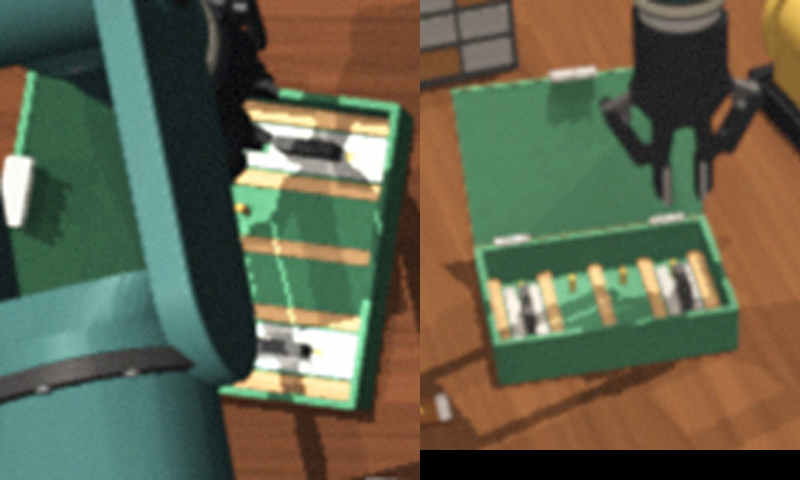

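Emit:
step_arm:
  linear:
    - [0,-4.3,0.3]
    - [0,-4.3,0.4]
    - [0,-4.3,0.3]
    - [0,-4.2,0.4]
    - [0,-4.2,0.3]
    - [0,-4.2,0.3]
    - [0,0,0]
    - [0,0,0]
    - [0,0,0]
    - [0,0,0]
    - [0,0,0]
    - [0,0,0]
  twist:
    - [0,0,0]
    - [0,0,0]
    - [0,0,0]
    - [0,0,0]
    - [0,0,0]
    - [0,0,0]
    - [0.136,0,0]
    - [0.136,0,0]
    - [0.136,0,0]
    - [0.136,0,0]
    - [0.136,0,0]
    - [0.136,0,0]
  grip: [4,4,4,4,4,4,4,4,4,4,4,4]

```text
clock: 16.4
position: [0.6079, -0.0451, 0.1139]
eef_rot: [-2.382, 1.566, 2.956]
force: [-0.4, 0.0, -0.1]
gripper_width: 0.0397
```

Emit:
step_arm:
  linear:
    - [2,0,0]
    - [2,0,0]
    - [2,0,0]
    - [0,0,0]
    - [0,0,0]
    - [0,0,0]
  twist:
    - [0.136,0,0]
    - [0.136,0,0]
    - [0.136,0,0]
    - [0.136,0,0]
    - [0,0,0]
    - [0,0,0]
  grip: [4,4,4,4,4,4]

```text
clock: 17.0
position: [0.6087, -0.0451, 0.0555]
eef_rot: [-1.852, 1.568, 2.95]
force: [-0.1, -0.2, 0.2]
gripper_width: 0.0398
```

```bash
python3 -c "
from look import *
print(jaw());plan((.6120,-.0447,.009),-84.9)"
```

```text
(np.float64(-84.86387217580581), array([-0.0023,  0.0004, -1.    ]))
t 17.00 pos [ 0.6087 -0.0451  0.0555] w 0.0398 F [-0.0651 -0.1976  0.1659] q [-0.1669  0.3151  1.4583  0.0001  1.3706  1.3143]
 twist [ 0.001 -0.001  0.002]  shift in final frame cm [ 4.65  0.34 -0.01]  in current frame [ 4.65  0.35 -0.01]
```

Emit:
step_arm:
  linear:
    - [2,0.15,0]
    - [2,0,0]
    - [0.8,0,0]
    - [0,0,0]
    - [0,0,0]
  twist:
    - [0,0,0]
    - [0,0,0]
    - [0,0,0]
    - [0,0,0]
    - [0,0,0]
  grip: [4,4,4,4,4]

```text
clock: 17.5
position: [0.6114, -0.0452, 0.0097]
eef_rot: [1.42, 1.57, -0.064]
force: [-0.7, -0.6, -0.1]
gripper_width: 0.0402
```

```bash
python3 -c "
from look import *
print(jaw());plan((.6120,-.0447,.009),-84.9);look('m',(200,150,330,300),(250,160,380,290))"
```

```text
(np.float64(-84.98644099324025), array([ 0.0011, -0.0001, -1.    ]))
t 17.50 pos [ 0.6114 -0.0452  0.0097] w 0.0402 F [-0.6714 -0.6243 -0.1349] q [-0.1663  0.3624  1.4952  0.0001  1.2829  1.317 ]
 twist [-0.002  0.    -0.001]  shift in final frame cm [ 0.07  0.06 -0.04]  in current frame [ 0.07  0.06 -0.04]
```

View pics/m.png

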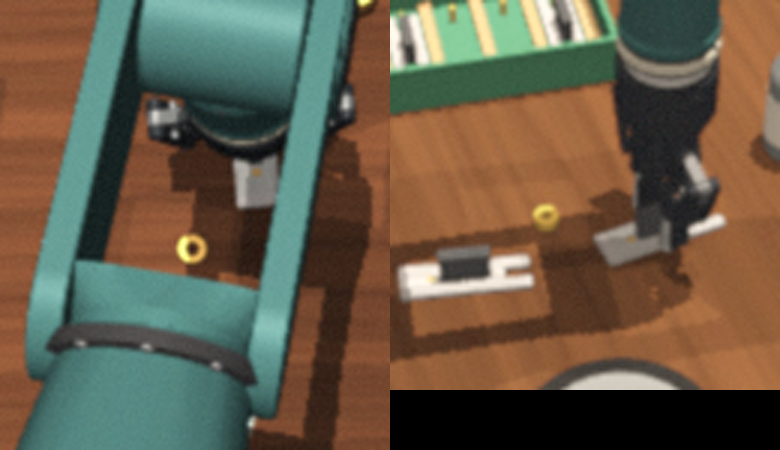

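Emit:
step_arm:
  linear:
    - [0,0,0]
    - [0,0,0]
    - [0,0,0]
    - [0,0,0]
    - [-1.5,0,0]
    - [-3,0,0]
    - [-3,0,0]
    - [-2.5,0,0]
    - [0,0,0]
    - [0,0,0]
    - [0,0,0]
    - [0,0,0]
  twist:
    - [0,0,0]
    - [0,0,0]
    - [0,0,0]
    - [0,0,0]
    - [0,0,0]
    - [0,0,0]
    - [-0.136,0,0]
    - [-0.136,0,0]
    - [-0.136,0,0]
    - [-0.136,0,0]
    - [-0.136,0,0]
    - [-0.136,0,0]
  grip: [0,0,0,0,0,0,0,0,0,0,0,0]

```text
clock: 18.8
position: [0.6105, -0.0452, 0.1092]
eef_rot: [-2.405, 1.57, -3.067]
force: [-0.3, 0.1, -0.9]
gripper_width: 0.0083
```

Emit:
step_arm:
  linear:
    - [0,0,0]
    - [0,0,0]
    - [0,0,0]
    - [0,0,0]
    - [0,0,0]
  twist:
    - [-0.136,0,0]
    - [-0.136,0,0]
    - [-0.136,0,0]
    - [-0.136,0,0]
    - [0,0,0]
  grip: [0,0,0,0,0]

```text
clock: 19.3
position: [0.6105, -0.0452, 0.109]
eef_rot: [-3.056, 1.57, 3.102]
force: [-0.3, 1.2, -1.3]
gripper_width: 0.0079
```

```bash
python3 -c "
from look import *
print(jaw());plan((.5750,.2129,.11),-7.2);look('n',(200,150,330,300),(250,110,380,290))"
```

```text
(np.float64(-7.125883505567265), array([-0.0007,  0.    , -1.    ]))
t 19.30 pos [ 0.6105 -0.0452  0.109 ] w 0.0079 F [-0.2843  1.1728 -1.2972] q [-0.1664  0.2769  1.395  -0.0001  1.4704 -0.042 ]
 twist [ 0.001 -0.001  0.   ]  shift in final frame cm [-0.1  25.16 -6.76]  in current frame [-0.09 25.17 -6.73]
```

View pics/n.png

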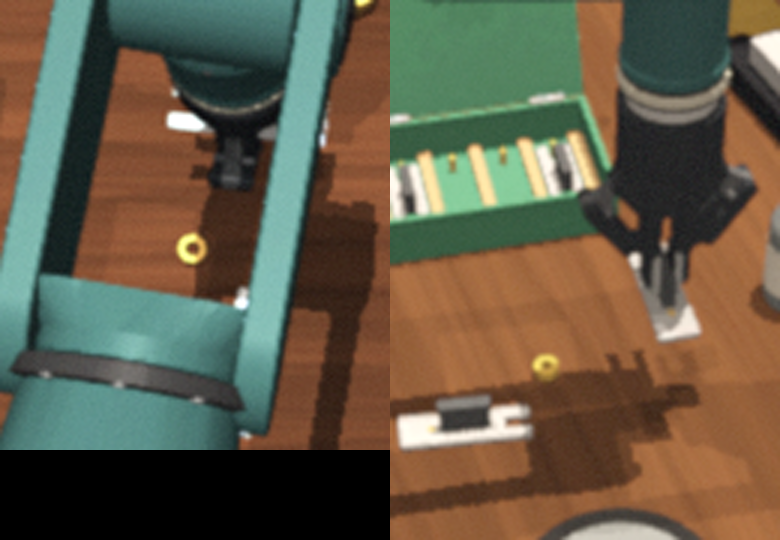

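Emit:
step_arm:
  linear:
    - [0,3,-0.9]
    - [0,4,-1]
    - [0,4.3,-1.2]
    - [0,4.4,-1.2]
    - [0,4.4,-1.2]
    - [0,3.5,-0.9]
    - [0,1.5,-0.4]
    - [0,0,0]
    - [0,0,0]
  twist:
    - [0,0,0]
    - [0,0,0]
    - [0,0,0]
    - [0,0,0]
    - [0,0,0]
    - [0,0,0]
    - [0,0,0]
    - [0,0,0]
    - [0,0,0]
  grip: [0,0,0,0,0,0,0,0,0]

```text
clock: 20.3
position: [0.5746, 0.2113, 0.1089]
eef_rot: [-1.466, 1.569, -1.591]
force: [0.1, -0.7, -0.4]
gripper_width: 0.0081
```

```bash
python3 -c "
from look import *
print(jaw());plan((.5750,.2119,.016),-7.2);look('o',(60,140,200,300),(220,70,350,220))
from chk import *
inhand('o',(230,110,350,220),n='side',seat=-.023,dz=.0097)"
```

```text
(np.float64(-7.16115406545539), array([-0.    , -0.0013, -1.    ]))
t 20.30 pos [0.5746 0.2113 0.1089] w 0.0081 F [ 0.0659 -0.6942 -0.4119] q [ 0.2605  0.277   1.3953 -0.0013  1.4697  0.3856]
 twist [0.001 0.    0.001]  shift in final frame cm [9.29 0.06 0.03]  in current frame [9.29 0.07 0.03]
```

View pics/o_side_ov.png

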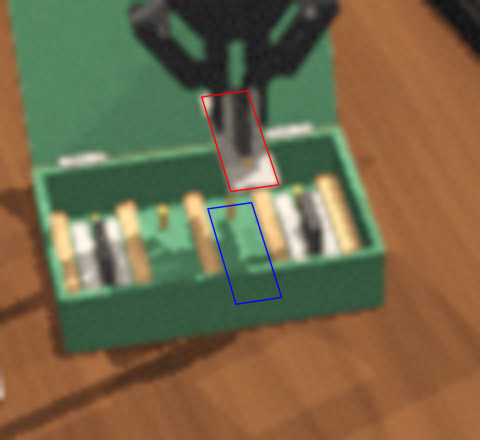

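Emit:
step_arm:
  linear:
    - [2,0,0]
    - [3,0,0]
    - [2,0,0]
    - [1.2,0,0]
    - [0.7,0,0]
    - [0.3,0,0]
    - [0,0,0]
  twist:
    - [0,0,0]
    - [0,0,0]
    - [0,0,0]
    - [0,0,0]
    - [0,0,0]
    - [0,0,0]
    - [0,0,0]
  grip: [0,0,0,0,0,0,0]

```text
clock: 21.1
position: [0.5751, 0.2122, 0.0176]
eef_rot: [0.407, 1.57, 0.282]
force: [0.3, 0.1, -1.7]
gripper_width: 0.0082
```

```bash
python3 -c "
from look import *
print(jaw());plan((.5750,.2119,.016),-7.2);look('p',(60,140,200,300),(220,70,350,220))"
```

```text
(np.float64(-7.136699411534032), array([ 0.0011,  0.0003, -1.    ]))
t 21.10 pos [0.5751 0.2122 0.0176] w 0.0082 F [ 0.3368  0.0915 -1.7468] q [0.2609 0.354  1.489  0.     1.2974 0.3855]
 twist [ 0.001  0.001 -0.   ]  shift in final frame cm [ 0.16 -0.03 -0.  ]  in current frame [ 0.16 -0.03 -0.  ]
```

View pics/p.png

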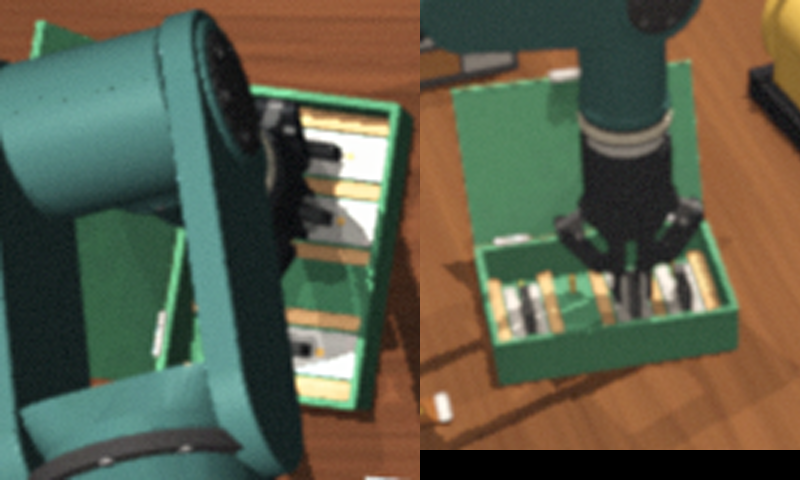

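Emit:
step_arm:
  linear:
    - [0.2,0,0]
    - [0,0,0]
    - [0,0,0]
    - [0,0,0]
    - [0,0,0]
    - [0,0,0]
    - [-2,0,0]
    - [-3,0,0]
    - [-3,0,0]
    - [-2,0,0]
    - [0,0,0]
  twist:
    - [0,0,0]
    - [0,0,0]
    - [0,0,0]
    - [0,0,0]
    - [0,0,0]
    - [0,0,0]
    - [0,0,0]
    - [0,0,0]
    - [0,0,0]
    - [0,0,0]
    - [0,0,0]
  grip: [0,0,0,2.2,2.2,2.2,2.2,2.2,2.2,2.2,2.2]

```text
clock: 22.3
position: [0.5767, 0.213, 0.1193]
eef_rot: [0.404, 1.563, 0.28]
force: [0.5, -0.3, -0.1]
gripper_width: 0.0218
```

```bash
python3 -c "
from look import *
print(jaw());plan((.4532,-.0393,.12),-102.6);look('q',(60,140,330,300),(220,70,350,220))
for b in __import__('meas').blades(cv2.imread('pics/q_top.png')): print(np.round(b,1))"
```

```text
(np.float64(-7.102587621702311), array([ 0.0077,  0.0022, -1.    ]))
t 22.30 pos [0.5767 0.213  0.1193] w 0.0218 F [ 0.5002 -0.2965 -0.0896] q [0.2616 0.2698 1.383  0.0001 1.4808 0.3855]
 twist [ 1.667  0.003 -0.009]  shift in final frame cm [-0.07 -6.55 27.32]  in current frame [ -0.22 -26.57  -9.13]
[453.2 -39.3 103.6  34.5 167.4]
```

View pics/q_side.png

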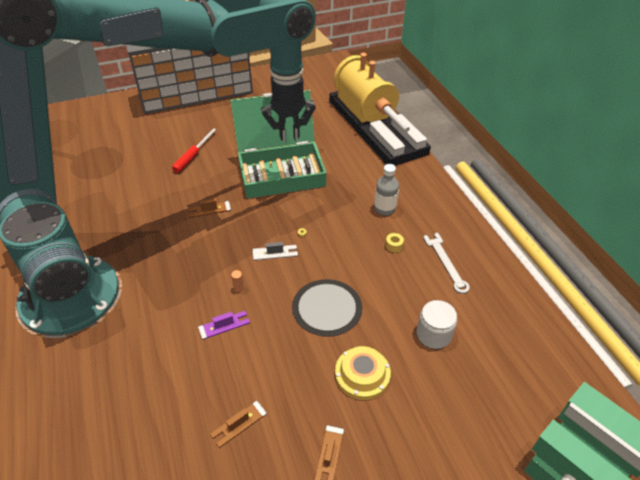

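Emit:
step_arm:
  linear:
    - [0,-4.4,-1.5]
    - [0,-4.4,-1.5]
    - [0,-4.4,-1.5]
    - [0,-4.5,-1.5]
    - [0,-4.5,-1.6]
    - [0,-4.4,-1.5]
    - [0,0,0]
    - [0,0,0]
    - [0,0,0]
    - [0,0,0]
    - [0,0,0]
    - [0,0,0]
  twist:
    - [0,0,0]
    - [0,0,0]
    - [0,0,0]
    - [0,0,0]
    - [0,0,0]
    - [0,0,0]
    - [0.139,0,0]
    - [0.139,0,0]
    - [0.139,0,0]
    - [0.139,0,0]
    - [0.139,0,0]
    - [0.139,0,0]
  grip: [4,4,4,4,4,4,4,4,4,4,4,4]

```text
clock: 23.6
position: [0.4497, -0.0401, 0.1123]
eef_rot: [-2.411, 1.566, 2.908]
force: [-0.2, 0.0, 0.5]
gripper_width: 0.04
```

Emit:
step_arm:
  linear:
    - [2,0,0]
    - [2,0,0]
    - [2,0,0]
    - [0,0,0]
    - [0,0,0]
    - [0,0,0]
    - [0,0,0]
    - [0,0,0]
  twist:
    - [0.139,0,0]
    - [0.139,0,0]
    - [0.139,0,0]
    - [0.139,0,0]
    - [0.139,0,0]
    - [0.139,0,0]
    - [0,0,0]
    - [0,0,0]
  grip: [4,4,4,4,4,4,4,4]

```text
clock: 24.4
position: [0.4501, -0.0401, 0.0534]
eef_rot: [-1.607, 1.568, 2.888]
force: [-0.2, 0.4, 0.4]
gripper_width: 0.0404
```

```bash
python3 -c "
from look import *
print(jaw());plan((.4532,-.0393,.009),-102.6)"
```

```text
(np.float64(-102.50889556170857), array([-0.0029,  0.0008, -1.    ]))
t 24.40 pos [ 0.4501 -0.0401  0.0534] w 0.0404 F [-0.1836  0.443   0.4249] q [-0.2145 -0.02    1.8454  0.0001  1.3193  1.5746]
 twist [ 0.002 -0.     0.003]  shift in final frame cm [ 4.44  0.28 -0.14]  in current frame [ 4.44  0.29 -0.14]
```

Emit:
step_arm:
  linear:
    - [2,0.1,-0.1]
    - [2,0,0]
    - [0.6,0,0]
    - [0,0,0]
    - [0,0,0]
  twist:
    - [0,0,0]
    - [0,0,0]
    - [0,0,0]
    - [0,0,0]
    - [0,0,0]
  grip: [4,4,4,4,4]

```text
clock: 24.9
position: [0.4528, -0.0396, 0.0094]
eef_rot: [1.734, 1.57, -0.057]
force: [0.6, -0.2, -0.2]
gripper_width: 0.0402
```

```bash
python3 -c "
from look import *
print(jaw());plan((.4532,-.0393,.009),-102.6);look('r',(200,210,330,330),(230,180,360,310))"
```

```text
(np.float64(-102.63259547866447), array([ 0.0007, -0.    , -1.    ]))
t 24.90 pos [ 0.4528 -0.0396  0.0094] w 0.0402 F [ 0.5635 -0.1868 -0.2373] q [-0.2122  0.0368  1.8865  0.0001  1.2176  1.579 ]
 twist [-0.001 -0.    -0.001]  shift in final frame cm [ 0.04  0.03 -0.04]  in current frame [ 0.04  0.03 -0.04]
```

View pics/r.png

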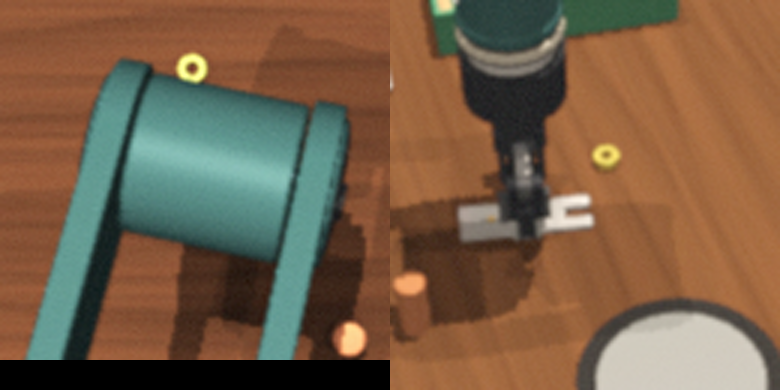

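Close, lift, then turn by 1.665 (12 × 0.139).

Emit:
step_arm:
  linear:
    - [0,0,0]
    - [0,0,0]
    - [0,0,0]
    - [0,0,0]
    - [-1.5,0,0]
    - [-3,0,0]
    - [-3,0,0]
    - [-2.5,0,0]
    - [0,0,0]
    - [0,0,0]
    - [0,0,0]
    - [0,0,0]
  twist:
    - [0,0,0]
    - [0,0,0]
    - [0,0,0]
    - [0,0,0]
    - [0,0,0]
    - [0,0,0]
    - [-0.139,0,0]
    - [-0.139,0,0]
    - [-0.139,0,0]
    - [-0.139,0,0]
    - [-0.139,0,0]
    - [-0.139,0,0]
  grip: [0,0,0,0,0,0,0,0,0,0,0,0]

```text
clock: 26.2
position: [0.4518, -0.0396, 0.1082]
eef_rot: [-2.278, 1.569, 3.052]
force: [-0.5, 0.5, -1.7]
gripper_width: 0.0077
```

Emit:
step_arm:
  linear:
    - [0,0,0]
    - [0,0,0]
    - [0,0,0]
    - [0,0,0]
    - [0,0,0]
    - [0,0,0]
    - [0,0,0]
  twist:
    - [-0.139,0,0]
    - [-0.139,0,0]
    - [-0.139,0,0]
    - [-0.139,0,0]
    - [-0.139,0,0]
    - [-0.139,0,0]
    - [0,0,0]
  grip: [0,0,0,0,0,0,0]

```text
clock: 26.9
position: [0.4518, -0.0396, 0.1081]
eef_rot: [3.131, 1.569, 3.007]
force: [1.0, 0.5, -0.4]
gripper_width: 0.0084
```

```bash
python3 -c "
from look import *
print(jaw());plan((.5294,.2182,.11),-7.2);look('s',(200,150,330,300),(230,130,360,310))"
```

```text
(np.float64(-7.121188901246385), array([-0.0016,  0.0002, -1.    ]))
t 26.90 pos [ 0.4518 -0.0396  0.1081] w 0.0084 F [ 1.0268  0.5093 -0.352 ] q [-0.2124 -0.069   1.7759 -0.0001  1.4363 -0.0881]
 twist [ 0.001 -0.002 -0.   ]  shift in final frame cm [-0.19 26.54  4.46]  in current frame [-0.2  26.54  4.5 ]
```

View pics/s.png

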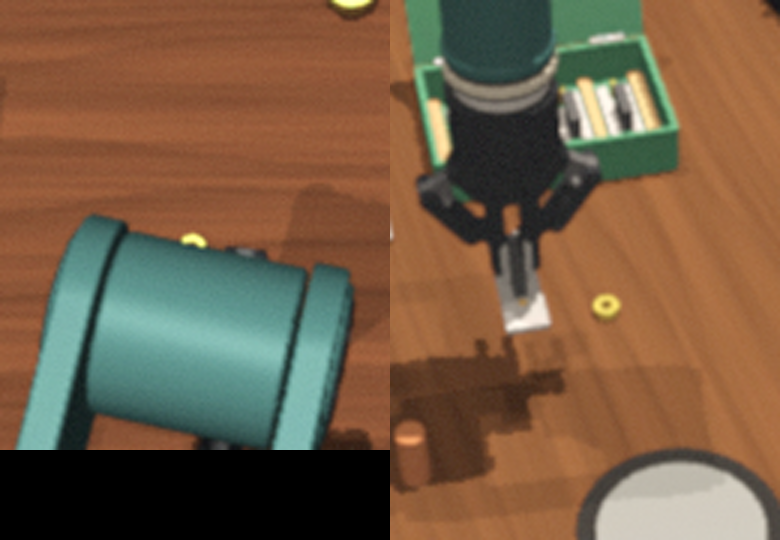

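Emit:
step_arm:
  linear:
    - [0,3,0.5]
    - [0,4.5,0.8]
    - [0,4.5,0.8]
    - [0,4.5,0.8]
    - [0,4.5,0.7]
    - [0,4,0.6]
    - [0,1.5,0.3]
    - [0,0,0]
    - [0,0,0]
  twist:
    - [0,0,0]
    - [0,0,0]
    - [0,0,0]
    - [0,0,0]
    - [0,0,0]
    - [0,0,0]
    - [0,0,0]
    - [0,0,0]
    - [0,0,0]
  grip: [0,0,0,0,0,0,0,0,0]

```text
clock: 27.9
position: [0.5295, 0.217, 0.1085]
eef_rot: [-2.144, 1.569, -2.269]
force: [-0.0, 0.1, -0.5]
gripper_width: 0.0083
```

```bash
python3 -c "
from look import *
print(jaw());plan((.5294,.2182,.0155),-7.2);look('u',(60,140,200,300),(220,70,350,220))
from chk import *
inhand('u',(230,110,350,220),n='side',seat=.023,dz=.0094)"
```

```text
(np.float64(-7.152174492565702), array([-0.0011, -0.0014, -1.    ]))
t 27.90 pos [0.5295 0.217  0.1085] w 0.0083 F [-0.0397  0.0918 -0.4612] q [ 0.2904  0.1925  1.4988 -0.001   1.4518  0.4154]
 twist [ 0.001 -0.001  0.001]  shift in final frame cm [ 9.3   0.12 -0.03]  in current frame [ 9.3   0.13 -0.02]
```

View pics/u_side_ov.png

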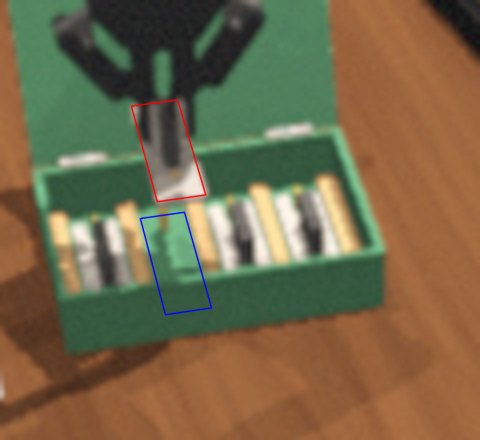

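Emit:
step_arm:
  linear:
    - [2,0.05,0]
    - [3,0,0]
    - [2,0,0]
    - [1.2,0,0]
    - [0.7,0,0]
    - [0.3,0,0]
    - [0.1,0,0]
    - [0,0,0]
  twist:
    - [0,0,0]
    - [0,0,0]
    - [0,0,0]
    - [0,0,0]
    - [0,0,0]
    - [0,0,0]
    - [0,0,0]
    - [0,0,0]
  grip: [0,0,0,0,0,0,0,0]

```text
clock: 28.8
position: [0.5307, 0.2185, 0.017]
eef_rot: [0.43, 1.569, 0.306]
force: [-0.0, 0.4, -2.0]
gripper_width: 0.0083
```

```bash
python3 -c "
from look import *
print(jaw());plan((.5294,.2182,.0155),-7.2);look('v',(60,140,200,300),(220,70,350,220))"
```

```text
(np.float64(-7.111375245429526), array([ 0.0019,  0.0006, -1.    ]))
t 28.80 pos [0.5307 0.2185 0.017 ] w 0.0083 F [-0.0436  0.4051 -1.9715] q [0.2917 0.2756 1.5929 0.     1.2712 0.4158]
 twist [ 0.002  0.002 -0.001]  shift in final frame cm [ 0.15 -0.04 -0.13]  in current frame [ 0.15 -0.04 -0.13]
```

View pics/v.png

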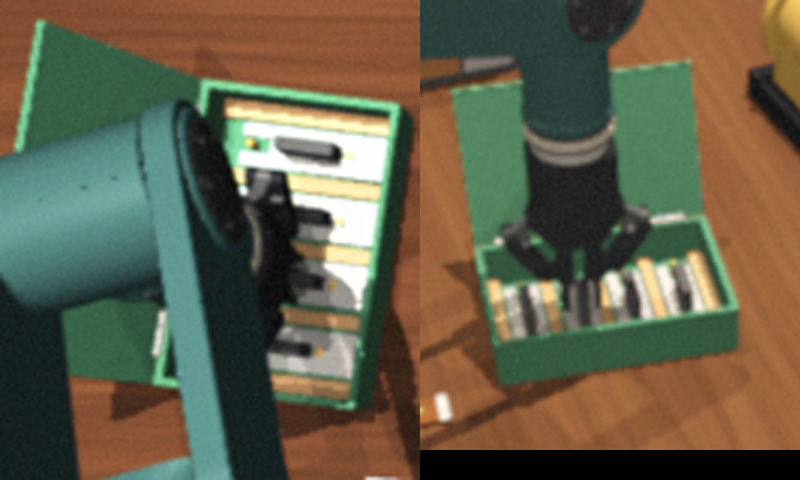

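Emit:
step_arm:
  linear:
    - [0.1,0,-0.1]
    - [0.1,0,0]
    - [0,0,0]
    - [0,0,0]
    - [0,0,0]
    - [0,0,0]
    - [-2,0,0]
    - [-3,0,0]
    - [-3,0,0]
    - [-3,0,0]
    - [-3,0,0]
    - [0,0,0]
  twist:
    - [0,0,0]
    - [0,0,0]
    - [0,0,0]
    - [0,0,0]
    - [0,0,0]
    - [0,0,0]
    - [0,0,0]
    - [0,0,0]
    - [0,0,0]
    - [0,0,0]
    - [0,0,0]
    - [0,0,0]
  grip: [0,0,0,2.2,2.2,2.2,2.2,2.2,2.2,2.2,2.2,2.2]

```text
clock: 30.1
position: [0.5318, 0.2193, 0.1597]
eef_rot: [0.423, 1.56, 0.299]
force: [1.0, 0.2, 0.9]
gripper_width: 0.0219
```

```bash
python3 -c "
from look import *
from meas import radial
print(jaw());look('w',(60,140,200,300),(220,70,350,220))
t=cv2.imread('pics/w_top.png')
print('cover',radial(t,[453,240.],32,lambda p:p[1]>120 and p[2]>120,0.016))
plan((.5,.0,.15),-97)"
```

```text
(np.float64(-7.100498119747515), array([ 0.0102,  0.0031, -0.9999]))
cover [ 0.5173 -0.3978  0.0537]
t 30.20 pos [0.5293 0.2186 0.1545] w 0.0219 F [-0.6268  0.1827 -0.6319] q [0.2926 0.1631 1.4391 0.0001 1.5377 0.4165]
 twist [ 1.569  0.001 -0.002]  shift in final frame cm [ 0.45 -0.24 22.05]  in current frame [  0.43 -22.05  -0.2 ]
```

View pics/w.png

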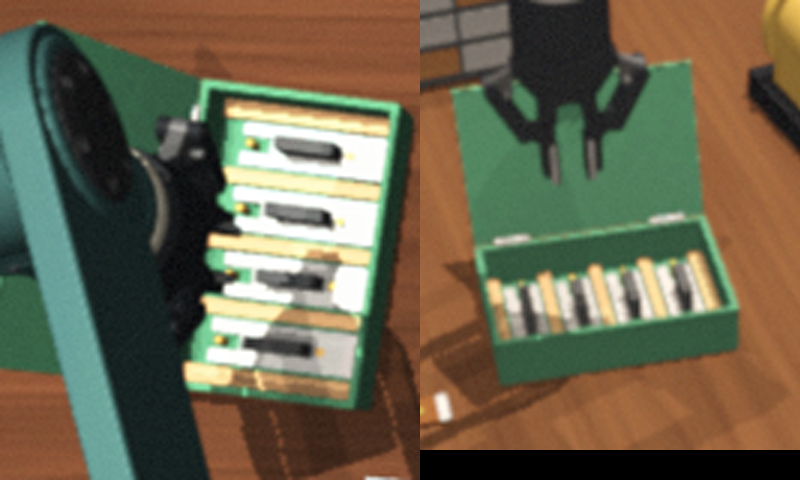

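View pics/w_top.png

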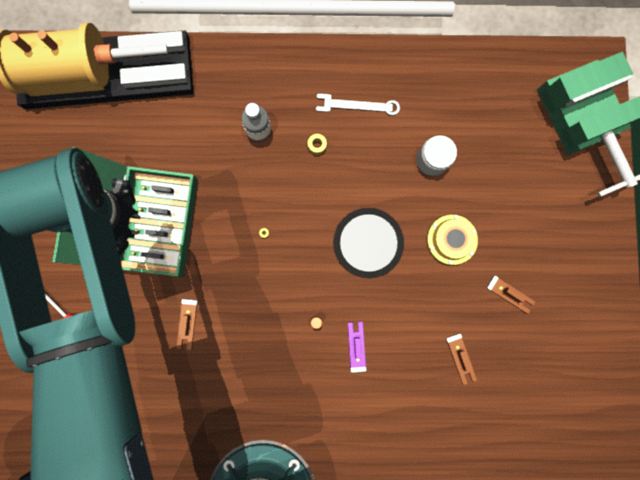

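Emit:
step_arm:
  linear:
    - [0,0,0]
    - [0,-4.8,0]
    - [0,-4.8,0]
    - [0,-4.8,0]
    - [0,-4.8,0]
    - [0,-4.8,0]
    - [0,-4.8,0]
    - [0,-4.8,0]
    - [0,-4.8,0]
    - [0,-4.8,0]
    - [0,-4.8,0]
    - [0,-4.8,0]
  twist:
    - [-0.15,0,0]
    - [0,0,0]
    - [0,0,0]
    - [0,0,0]
    - [0,0,0]
    - [0,0,0]
    - [0,0,0]
    - [0,0,0]
    - [0,0,0]
    - [0,0,0]
    - [0,0,0]
    - [0,0,0]
  grip: [5,5,5,5,5,5,5,5,5,5,5,5]

```text
clock: 31.4
position: [0.5414, -0.3107, 0.1511]
eef_rot: [2.437, 1.566, 2.463]
force: [0.5, 0.5, -0.1]
gripper_width: 0.0498
```

Emit:
step_arm:
  linear:
    - [0,-4.8,0]
    - [0,-4.8,0]
    - [0,-4.8,0]
    - [0,-3,0]
    - [0,0,0]
    - [0,0,0]
  twist:
    - [0,0,0]
    - [0,0,0]
    - [0,0,0]
    - [0,0,0]
    - [0,0,0]
    - [0,0,0]
  grip: [5,5,5,5,5,5]

```text
clock: 32.0
position: [0.5463, -0.4829, 0.1505]
eef_rot: [2.176, 1.565, 2.201]
force: [-0.4, 0.1, -0.3]
gripper_width: 0.0501
```

```bash
python3 -c "
from look import *
from meas import radial
print(jaw());look('x',(400,180,600,380),(220,270,420,470),2)
t=cv2.imread('pics/x_top.png')
print('cover',radial(t,[453,240.],32,lambda p:p[1]>120 and p[2]>120,0.016))
plan((.519,-.495,.003),1.9)"
```

```text
(np.float64(1.426926530233821), array([-0.0032,  0.0044, -1.    ]))
cover [ 0.5174 -0.3973  0.0532]
t 32.10 pos [ 0.5472 -0.4817  0.1524] w 0.0503 F [0.1608 0.1186 0.01  ] q [-0.7998  0.5175  0.9834  0.0007  1.6436 -0.8269]
 twist [-0.006 -0.001 -0.003]  shift in final frame cm [14.94 -1.24 -2.86]  in current frame [14.95 -1.29 -2.84]
```

View pics/x.png

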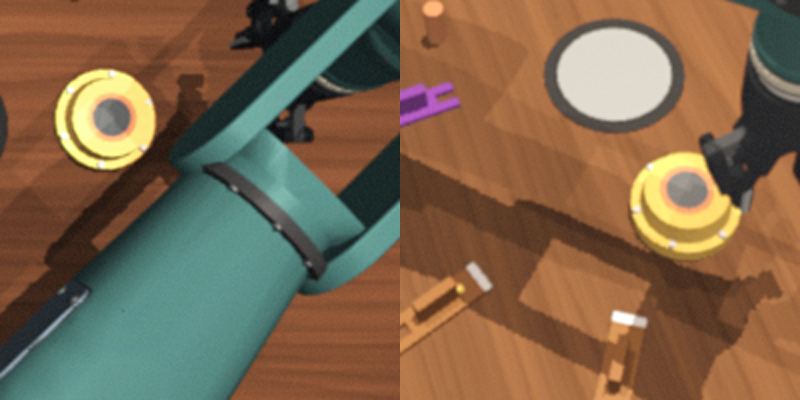

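Emit:
step_arm:
  linear:
    - [0,-1.2,-2.8]
    - [3,0,0]
    - [4,0,0]
    - [4,0,0]
    - [2,0,0]
    - [0,0,0]
    - [0,0,0]
  twist:
    - [-0.006,0,0]
    - [0,0,0]
    - [0,0,0]
    - [0,0,0]
    - [0,0,0]
    - [0,0,0]
    - [0,0,0]
  grip: [5,5,5,5,5,5,5]

```text
clock: 32.8
position: [0.5202, -0.4949, 0.0246]
eef_rot: [0.44, 1.571, 0.473]
force: [0.3, -0.1, 1.6]
gripper_width: 0.0503
```

```bash
python3 -c "
from look import *
from meas import radial
print(jaw());look('y',(400,180,600,380),(220,270,420,470),2)
t=cv2.imread('pics/y_top.png')
print('cover',radial(t,[453,240.],32,lambda p:p[1]>120 and p[2]>120,0.016))
plan((.519,-.495,.003),1.9)"
```

```text
(np.float64(1.922729101094637), array([ 0.0002,  0.0001, -1.    ]))
cover [ 0.5175 -0.3973  0.0534]
t 32.90 pos [ 0.5211 -0.4966  0.0271] w 0.0504 F [-0.479  -0.2662 -0.8784] q [-0.8401  0.5619  1.1723  0.0001  1.4025 -0.8732]
 twist [-0.     0.003  0.004]  shift in final frame cm [ 2.41  0.17 -0.2 ]  in current frame [ 2.41  0.18 -0.21]
```

View pics/y.png

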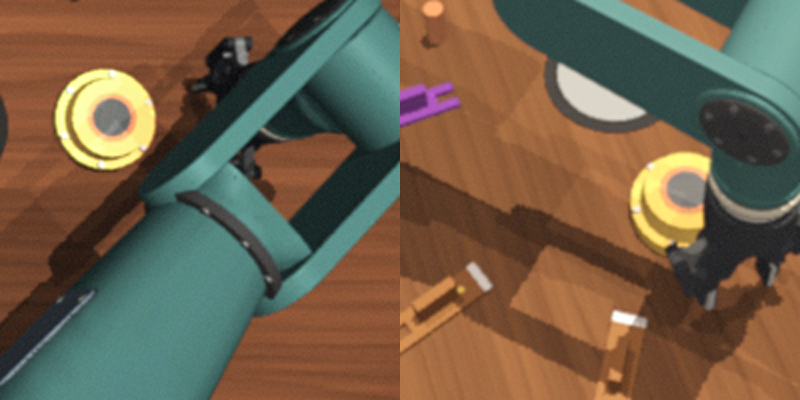

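Emit:
step_arm:
  linear:
    - [1.3,0,-0.2]
    - [0.9,0,0]
    - [0,0,0]
    - [0,0,0]
  twist:
    - [0,0,0]
    - [0,0,0]
    - [0,0,0]
    - [0,0,0]
  grip: [5,5,5,5]

```text
clock: 33.3
position: [0.5171, -0.4957, 0.001]
eef_rot: [2.191, 1.569, 2.223]
force: [-0.4, -0.0, -0.3]
gripper_width: 0.0498
```

```bash
python3 -c "
from look import *
print(jaw());look('z',(400,180,600,380),(320,320,420,470),4)
plan((.519,-.46,.003),1.9)"
```

```text
(np.float64(1.8237438078811703), array([-0.001 ,  0.0014, -1.    ]))
t 33.40 pos [ 0.5176 -0.4963  0.0021] w 0.0502 F [ 0.3236  0.2578 -0.0433] q [-0.8434  0.5806  1.197   0.0001  1.3637 -0.8753]
 twist [-0.001  0.     0.   ]  shift in final frame cm [-0.09  3.62  0.26]  in current frame [-0.09  3.62  0.26]
```

View pics/z_side.png

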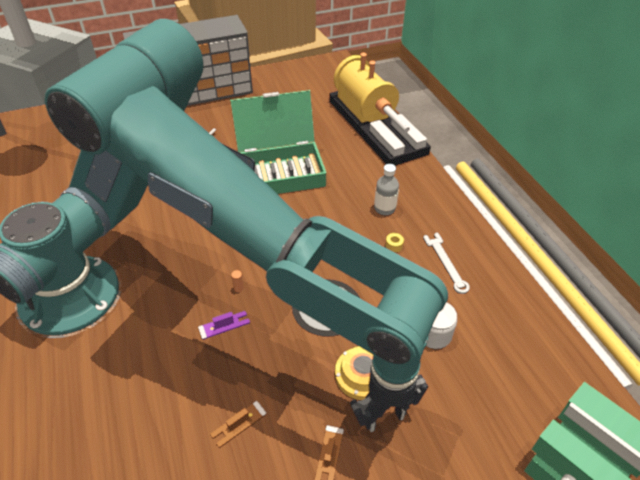

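Emit:
step_arm:
  linear:
    - [0,1.5,0.1]
    - [0,1.5,0]
    - [0,1,0]
    - [0,1.2,0]
    - [0,1.2,0]
    - [0,1.2,0]
    - [0,1.2,0]
    - [0,1.2,0]
    - [0,1.2,0]
    - [0,1.2,0]
    - [0,0.7,0]
    - [0,0,0]
  twist:
    - [0,0,0]
    - [0,0,0]
    - [0,0,0]
    - [0,0,0]
    - [0,0,0]
    - [0,0,0]
    - [0,0,0]
    - [0,0,0]
    - [0,0,0]
    - [0,0,0]
    - [0,0,0]
    - [0,0,0]
  grip: [5,5,5,5,5,5,5,5,5,5,5,5]

```text
clock: 34.6
position: [0.5144, -0.3639, 0.0023]
eef_rot: [1.459, 1.57, 1.492]
force: [-0.1, -0.4, 0.8]
gripper_width: 0.0503
```

```bash
python3 -c "
from look import *
print(jaw());look('A',(320,180,520,320),(220,270,420,470),2)
plan((.5114,-.279,.003),1.9)"
```

```text
(np.float64(1.8806551384045544), array([ 0.0001,  0.001 , -1.    ]))
t 34.70 pos [ 0.5143 -0.364   0.0019] w 0.0501 F [ 0.4746 -0.7544 -0.0673] q [-0.7067  0.406   1.4524  0.0015  1.2848 -0.7393]
 twist [-0.001 -0.    -0.002]  shift in final frame cm [-0.11  8.51 -0.01]  in current frame [-0.09  8.51 -0.01]
```

View pics/A.png

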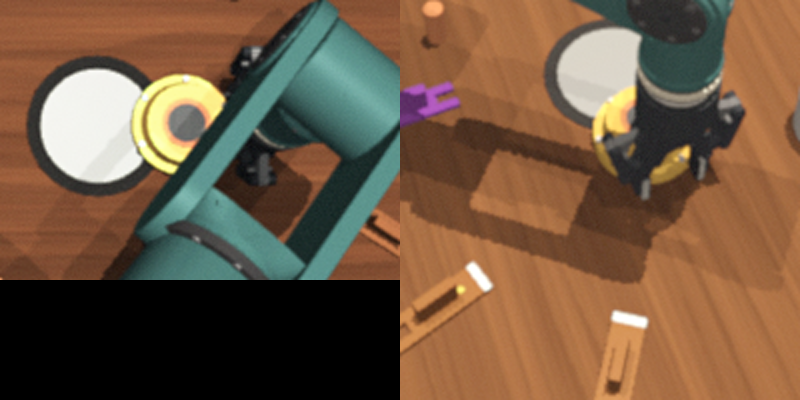

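Emit:
step_arm:
  linear:
    - [0,1,0]
    - [0,1,0]
    - [0,1,0]
    - [0,1,0]
    - [0,1,0]
    - [0,1,0]
    - [0,1,0]
    - [0,0.6,0]
    - [0,0.5,0]
    - [0,0,0]
    - [0,0,0]
  twist:
    - [0,0,0]
    - [0,0,0]
    - [0,0,0]
    - [0,0,0]
    - [0,0,0]
    - [0,0,0]
    - [0,0,0]
    - [0,0,0]
    - [0,0,0]
    - [0,0,0]
    - [0,0,0]
  grip: [5,5,5,5,5,5,5,5,5,5,5]

```text
clock: 35.8
position: [0.5116, -0.2829, 0.0017]
eef_rot: [1.75, 1.568, 1.782]
force: [0.3, 0.1, -0.1]
gripper_width: 0.0504
```

Emit:
step_arm:
  linear:
    - [0,-1,0]
    - [0,-3,0]
    - [0,-2,0]
    - [-2,0,0]
    - [-4,0,0]
    - [-4,0,0]
    - [-5,0,0]
    - [-5,0,0]
    - [0,0,0]
  twist:
    - [0,0,0]
    - [0,0,0]
    - [0,0,0]
    - [0,0,0]
    - [0,0,0]
    - [0,0,0]
    - [0,0,0]
    - [0,0,0]
    - [0,0,0]
  grip: [5,5,5,5,5,5,5,5,5]

```text
clock: 36.7
position: [0.5167, -0.3469, 0.2124]
eef_rot: [-0.659, 1.554, -0.627]
force: [-0.2, -0.7, 0.9]
gripper_width: 0.0501
```

```bash
python3 -c "
from look import *
from meas import radial
print(jaw());look('B',(320,180,520,320),(220,270,420,470),2)
t=cv2.imread('pics/B_top.png')
print('cover',radial(t,[369,241.],29,lambda p:p[1]>120 and p[0]<p[2]*.8,0.016))
plan((.56,.42,.25),-7)"
```

```text
(np.float64(1.8268560414441173), array([ 0.0139, -0.0101, -0.9999]))
cover [ 0.4912 -0.2275  0.0435]
t 36.80 pos [ 0.5143 -0.345   0.2043] w 0.0500 F [-0.1748  0.5239 -0.3692] q [-0.6827  0.2452  1.2429  0.0008  1.6494 -0.7144]
 twist [0.154 0.004 0.002]  shift in final frame cm [-4.57 76.48 -4.79]  in current frame [-4.7  76.3   7.01]
```

View pics/B.png

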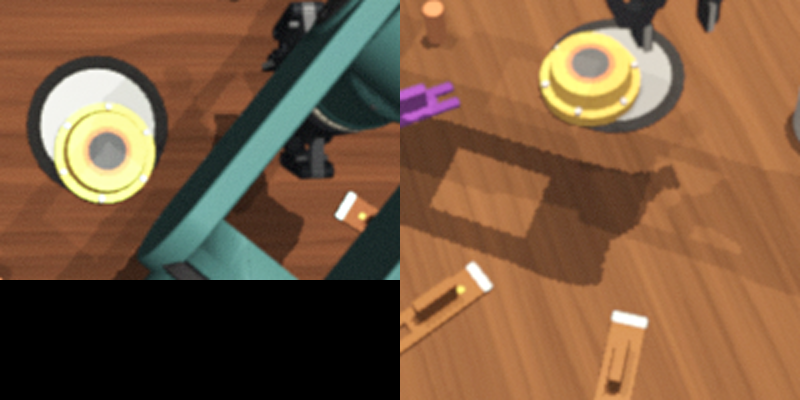

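```bash
cat > cov.py <<'E'
from meas import *
def cover(t,c):
    # yellow flange outer edge: saturated yellow
    return radial(t,c,30,lambda p:p[1]>110 and p[2]-p[0]>60 and p[1]-p[0]>45 and p[2]-p[1]<45,.016)
E
python3 -c "
from cov import *
print('B',cover(cv2.imread('pics/B_top.png'),[373,256.]));print('ref',cover(cv2.imread('pics/top0.png'),[453,240.]))"
```

```text
B [ 0.4806 -0.2286  0.0519]
ref [ 0.5172 -0.3975  0.0537]
```

```bash
python3 -c "
from look import *
print(onz('top',[(350,322),(363,321),(316,323)],.005))
plan((.388,-.2465,.15),-79.2)"
```

```text
[[ 0.3456 -0.1825  0.005 ]
 [ 0.3475 -0.2095  0.005 ]
 [ 0.3438 -0.112   0.005 ]]
t 36.80 pos [ 0.5143 -0.345   0.2043] w 0.0500 F [-0.1748  0.5239 -0.3692] q [-0.6827  0.2452  1.2429  0.0008  1.6494 -0.7144]
 twist [ 1.414  0.004 -0.001]  shift in final frame cm [  5.43 -10.57 -12.04]  in current frame [  5.36  10.26 -12.33]
```

Emit:
step_arm:
  linear:
    - [0,3.4,-3.4]
    - [0,3.4,-4.4]
    - [0,3.4,-4.4]
    - [0,0,0]
    - [0,0,0]
    - [0,0,0]
    - [0,0,0]
    - [0,0,0]
    - [0,0,0]
    - [0,0,0]
    - [0,0,0]
    - [0,0,0]
  twist:
    - [0,0,0]
    - [0,0,0]
    - [0.14,0,0]
    - [0.14,0,0]
    - [0.14,0,0]
    - [0.14,0,0]
    - [0.14,0,0]
    - [0.14,0,0]
    - [0.14,0,0]
    - [0.14,0,0]
    - [0.14,0,0]
    - [0.15,0,0]
  grip: [5,5,5,5,5,5,5,5,5,5,5,5]

```text
clock: 38.0
position: [0.3966, -0.2519, 0.1992]
eef_rot: [-2.56, 1.565, 2.339]
force: [1.1, -0.3, 0.0]
gripper_width: 0.0497
```

```bash
python3 -c "
from look import *
from cov import cover
print(jaw());look('D',(300,180,500,380),(220,230,420,430),2)
plan((.388,-.2465,.003),-79.2)"
```

```text
(np.float64(-79.30401050139885), array([-0.004 ,  0.0041, -1.    ]))
t 38.10 pos [ 0.3967 -0.2521  0.1995] w 0.0498 F [ 0.1979  0.3172 -0.0246] q [-0.6872 -0.0802  1.6016  0.0005  1.6253  0.6908]
 twist [ 0.004 -0.004  0.003]  shift in final frame cm [19.65 -0.75 -0.71]  in current frame [19.65 -0.69 -0.63]
```

View pics/D.png

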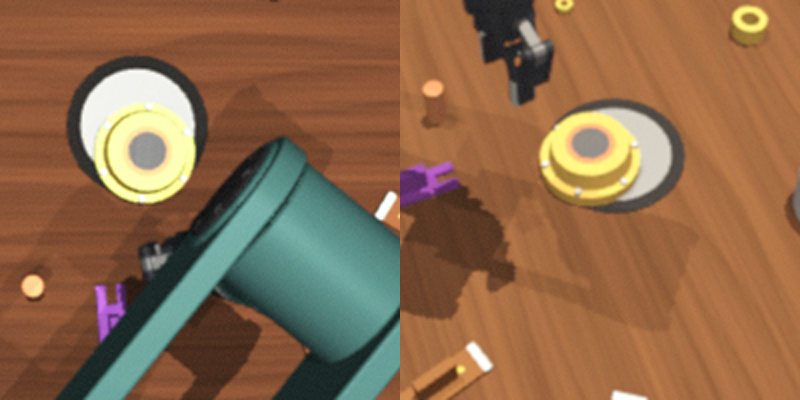

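Emit:
step_arm:
  linear:
    - [2,-0.6,-0.6]
    - [4,0,0]
    - [5,0,0]
    - [4,0,0]
    - [2,0,0]
    - [0,0,0]
    - [0,0,0]
  twist:
    - [0,0,0]
    - [0,0,0]
    - [0,0,0]
    - [0,0,0]
    - [0,0,0]
    - [0,0,0]
    - [0,0,0]
  grip: [5,5,5,5,5,5,5]

```text
clock: 38.8
position: [0.3902, -0.2477, 0.0315]
eef_rot: [-2.617, 1.569, 2.29]
force: [1.3, -0.1, 0.4]
gripper_width: 0.0496
```

```bash
python3 -c "
from look import *
from cov import cover
print(jaw());look('F',(300,180,500,380),(220,230,420,430),2)
print(cover(cv2.imread('pics/F_top.png'),[373,256.]))
plan((.388,-.2465,.003),-79.2)"
```

```text
(np.float64(-78.86022445657714), array([-0.0012,  0.0014, -1.    ]))
[ 0.4804 -0.2284  0.0515]
t 38.90 pos [ 0.3915 -0.2488  0.0335] w 0.0500 F [ 0.3004 -0.1052  0.0341] q [-0.6885  0.0253  1.8438  0.0002  1.2696  0.6885]
 twist [ 0.005  0.002 -0.002]  shift in final frame cm [ 3.05 -0.3  -0.29]  in current frame [ 3.05 -0.31 -0.3 ]
```

View pics/F.png

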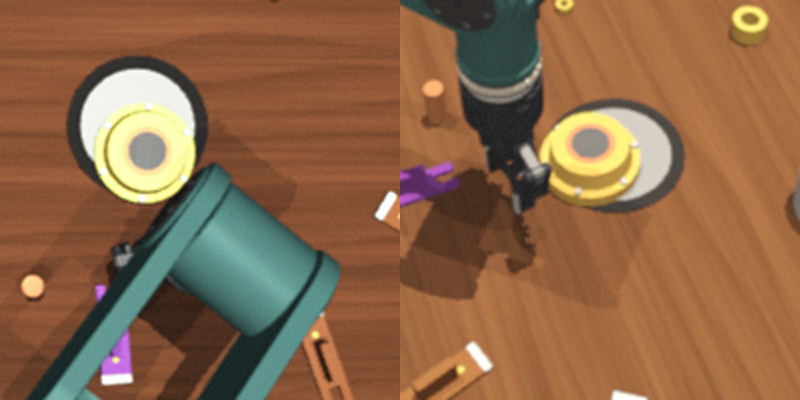

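Emit:
step_arm:
  linear:
    - [1.5,-0.2,-0.3]
    - [1.2,0,0]
    - [0.2,0,0]
    - [0,0,0]
    - [0,0,0]
  twist:
    - [0,0,0]
    - [0,0,0]
    - [0,0,0]
    - [0,0,0]
    - [0,0,0]
  grip: [5,5,5,5,5]

```text
clock: 39.4
position: [0.3885, -0.2458, 0.0036]
eef_rot: [0.756, 1.57, -0.622]
force: [-0.0, 0.7, 1.1]
gripper_width: 0.0503
```

```bash
python3 -c "
from look import *
print(jaw());plan((.4558,-.2333,.003),-79.2)"
```

```text
(np.float64(-78.94473815713151), array([ 0.0011, -0.0008, -1.    ]))
t 39.40 pos [ 0.3885 -0.2458  0.0036] w 0.0503 F [-0.0061  0.7371  1.1136] q [-0.6876  0.0555  1.8804  0.0001  1.2044  0.6902]
 twist [ 0.004  0.001 -0.001]  shift in final frame cm [0.06 6.84 0.03]  in current frame [0.07 6.84 0.06]
```

Emit:
step_arm:
  linear:
    - [0,1.2,0]
    - [0,1.2,0]
    - [0,0.8,0]
    - [0,0.8,0]
    - [0,0.8,0]
    - [0,0.8,0]
    - [0,0.6,0]
    - [0,0.4,0]
    - [0,0,0]
    - [0,0,0]
  twist:
    - [0,0,0]
    - [0,0,0]
    - [0,0,0]
    - [0,0,0]
    - [0,0,0]
    - [0,0,0]
    - [0,0,0]
    - [0,0,0]
    - [0,0,0]
    - [0,0,0]
  grip: [5,5,5,5,5,5,5,5,5,5]

```text
clock: 40.4
position: [0.4512, -0.2328, 0.0028]
eef_rot: [-1.745, 1.566, -3.123]
force: [-6.6, -1.0, 3.5]
gripper_width: 0.05
```

```bash
python3 -c "
from look import *
from cov import cover
print(jaw());look('G',(300,180,500,380),(220,230,420,430),2)
print(cover(cv2.imread('pics/G_top.png'),[370,242.]))
plan((.4558,-.2333,.003),-79.2)"
```

```text
(np.float64(-78.92023014300285), array([-0.0049, -0.0001, -1.    ]))
[ 0.5029 -0.2238  0.0507]
t 40.50 pos [ 0.4512 -0.2328  0.0027] w 0.0501 F [-6.1847  0.0397  2.8608] q [-0.5863  0.1619  1.7641 -0.0029  1.2196  0.7921]
 twist [ 0.005 -0.001  0.005]  shift in final frame cm [-0.03  0.44  0.13]  in current frame [-0.03  0.44  0.14]
```

View pics/G.png

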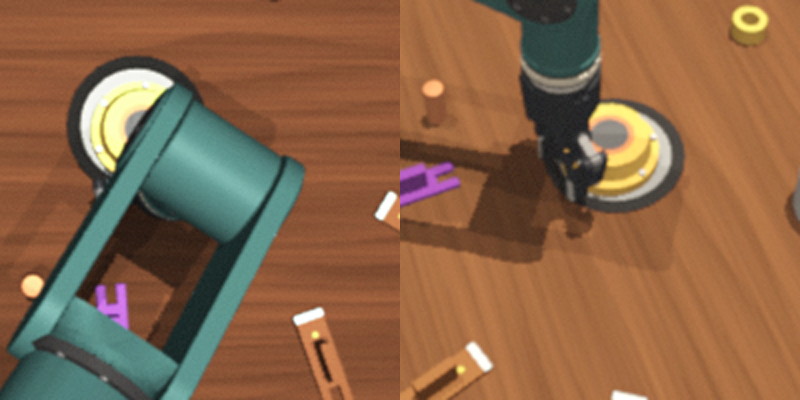

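Emit:
step_arm:
  linear:
    - [0,0.5,0]
    - [0,0.2,0]
    - [0,0,0]
    - [0,0,0]
    - [0,-1,0]
    - [0,-3,0]
    - [-2,-1.5,0]
    - [-4,0,0]
    - [-5,0,0]
    - [-5,0,0]
    - [-5,0,0]
    - [0,0,0]
  twist:
    - [0,0,0]
    - [0,0,0]
    - [0,0,0]
    - [0,0,0]
    - [0,0,0]
    - [0,0,0]
    - [0,0,0]
    - [0,0,0]
    - [0,0,0]
    - [0,0,0]
    - [0,0,0]
    - [0,0,0]
  grip: [5,5,5,5,5,5,5,5,5,5,5,5]

```text
clock: 41.7
position: [0.409, -0.2443, 0.2221]
eef_rot: [0.752, 1.553, -0.625]
force: [0.6, -0.7, -0.7]
gripper_width: 0.0502
```

```bash
python3 -c "
from look import *
from cov import cover
print(jaw());look('H',(300,180,500,380),(220,230,420,430),2)
print(cover(cv2.imread('pics/H_top.png'),[370,242.]))
plan((.56,.43,.25),-7.2)"
```

```text
(np.float64(-78.94020501741875), array([ 0.0143, -0.0103, -0.9998]))
[ 0.5101 -0.2224  0.0501]
t 41.80 pos [ 0.4064 -0.2424  0.2147] w 0.0502 F [-0.3406 -0.587  -0.5566] q [-0.6579 -0.0845  1.5754  0.0004  1.6462  0.7199]
 twist [-1.252  0.005 -0.001]  shift in final frame cm [-3.53 68.63  6.81]  in current frame [ -3.63  27.98 -63.03]
```

View pics/H.png

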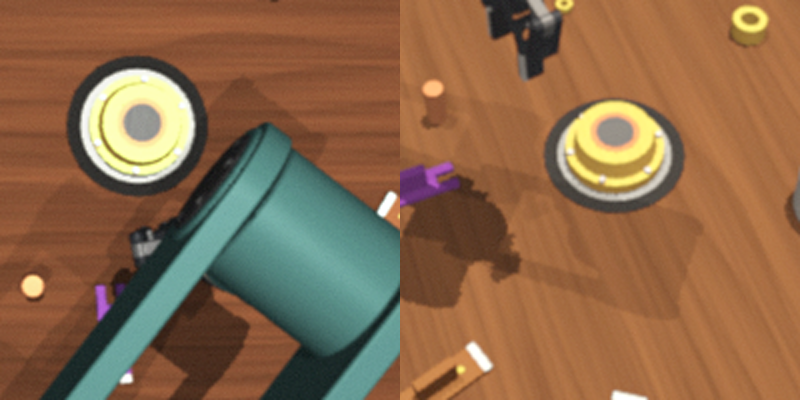

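Emit:
step_arm:
  linear:
    - [-2.5,0,0]
    - [-2,0,0]
    - [0,0,0]
    - [0,0,0]
    - [0,0,0]
    - [0,0,0]
    - [0,0,0]
    - [0,0,0]
    - [0,0,0]
    - [0,0,0]
  twist:
    - [-0.139,0,0]
    - [-0.139,0,0]
    - [-0.139,0,0]
    - [-0.139,0,0]
    - [-0.139,0,0]
    - [-0.139,0,0]
    - [-0.139,0,0]
    - [-0.139,0,0]
    - [-0.139,0,0]
    - [0,0,0]
  grip: [0,0,0,0,0,0,0,0,0,0]
  newtons: 40

```text
clock: 42.8
position: [0.405, -0.2413, 0.2552]
eef_rot: [2.545, 1.566, 2.418]
force: [0.2, 0.1, -0.3]
gripper_width: -0.0001
```

```bash
python3 -c "
from look import *
print(jaw());plan((.521,.412,.26),-7.2)"
```

```text
(np.float64(-7.283380681655166), array([-0.0035,  0.0031, -1.    ]))
t 42.80 pos [ 0.405  -0.2413  0.2552] w -0.0001 F [ 0.165   0.1343 -0.3094] q [-0.6579 -0.089   1.4998  0.0003  1.7355 -0.5308]
 twist [-0.001 -0.004 -0.003]  shift in final frame cm [-0.48 66.27  3.32]  in current frame [-0.31 66.28  3.22]
```

Emit:
step_arm:
  linear:
    - [-0.5,3.5,0.2]
    - [-0.5,4.6,0.3]
    - [0,4.7,0.3]
    - [0,4.7,0.3]
    - [0,4.7,0.3]
    - [0,4.7,0.3]
    - [0,4.7,0.3]
    - [0,4.7,0.2]
    - [0,4.7,0.2]
    - [0,4.7,0.2]
    - [0,3,0]
    - [0,0,0]
  twist:
    - [0,0,0]
    - [0,0,0]
    - [0,0,0]
    - [0,0,0]
    - [0,0,0]
    - [0,0,0]
    - [0,0,0]
    - [0,0,0]
    - [0,0,0]
    - [0,0,0]
    - [0,0,0]
    - [0,0,0]
  grip: [0,0,0,0,0,0,0,0,0,0,0,0]

```text
clock: 44.0
position: [0.4923, 0.2413, 0.2652]
eef_rot: [-3.04, 1.567, 3.118]
force: [1.2, 0.3, -1.2]
gripper_width: -0.0001
```

```bash
python3 -c "
from look import *
print(jaw());look('I',(0,130,220,330),(180,0,360,220),2);plan((.521,.412,.26),-7.2)"
```

```text
(np.float64(-7.135355303167209), array([-0.0043,  0.0001, -1.    ]))
t 44.10 pos [0.4925 0.2381 0.2662] w -0.0003 F [-0.8525  0.3927 -0.434 ] q [ 0.3469  0.0791  1.311  -0.0005  1.7548  0.4743]
 twist [-0.002 -0.003  0.002]  shift in final frame cm [ 0.62 17.61  0.64]  in current frame [ 0.58 17.62  0.61]
```

View pics/I.png

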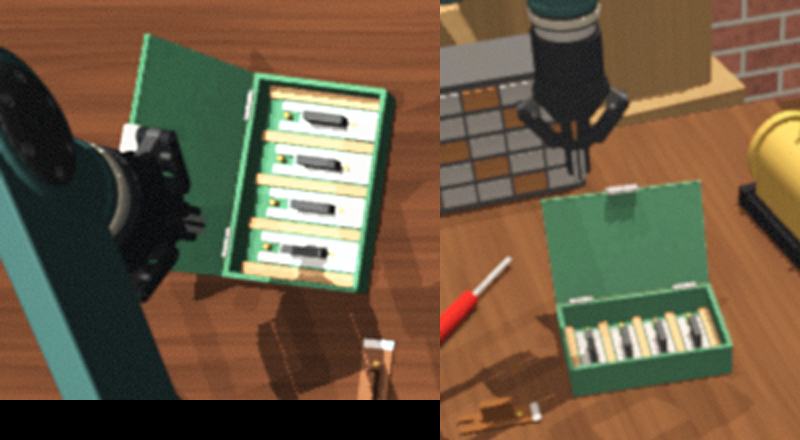

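Emit:
step_arm:
  linear:
    - [0,4,0.2]
    - [0,4.5,0.2]
    - [0,4.5,0.2]
    - [0,3.5,0]
    - [0,1.2,0]
    - [0,0,0]
    - [0,0,0]
  twist:
    - [0,0,0]
    - [0,0,0]
    - [0,0,0]
    - [0,0,0]
    - [0,0,0]
    - [0,0,0]
    - [0,0,0]
  grip: [0,0,0,0,0,0,0]

```text
clock: 44.8
position: [0.5219, 0.4108, 0.2679]
eef_rot: [-1.655, 1.569, -1.785]
force: [0.8, -0.2, -0.2]
gripper_width: -0.0
```

Emit:
step_arm:
  linear:
    - [4,0,0]
    - [4,0,0]
    - [4,0,0]
    - [1,0,0]
    - [0,0,0]
    - [0,0,0]
  twist:
    - [0,0,0]
    - [0,0,0]
    - [0,0,0]
    - [0,0,0]
    - [0,0,0]
    - [0,0,0]
  grip: [0,0,0,0,0,0]

```text
clock: 45.4
position: [0.5228, 0.4125, 0.141]
eef_rot: [0.684, 1.567, 0.556]
force: [0.4, -0.2, 0.4]
gripper_width: -0.0003
```

```bash
python3 -c "
from look import *
print(jaw());look('J',(0,130,220,330),(180,0,360,220),2);plan((.507,.2905,.13),-7.2)"
```

```text
(np.float64(-7.34729628534358), array([ 0.0036,  0.0023, -1.    ]))
t 45.50 pos [0.5231 0.4133 0.142 ] w -0.0002 F [-0.4588  0.1559  0.4962] q [ 0.5836  0.3717  1.206  -0.      1.5574  0.7112]
 twist [-0.002  0.005 -0.004]  shift in final frame cm [  1.2  -12.38  -0.06]  in current frame [  1.15 -12.39  -0.05]
```

View pics/J.png

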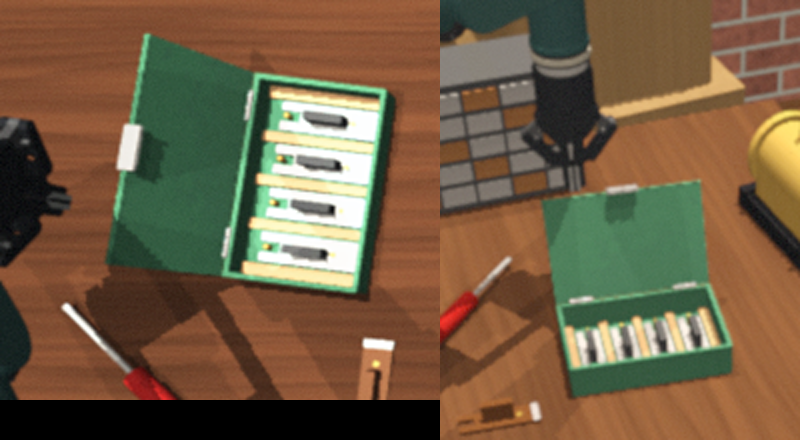

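Emit:
step_arm:
  linear:
    - [1,0,0]
    - [0,-2,0]
    - [0,-2,0]
    - [0,-1.2,0]
    - [0,-0.8,0]
    - [0,-0.8,0]
    - [0,-0.8,0]
    - [0,-0.8,0]
    - [0,0,0]
  twist:
    - [0,0,0]
    - [0,0,0]
    - [0,0,0]
    - [0,0,0]
    - [0,0,0]
    - [0,0,0]
    - [0,0,0]
    - [0,0,0]
    - [0,0,0]
  grip: [0,0,0,0,0,0,0,0,0]

```text
clock: 46.4
position: [0.5108, 0.3284, 0.1279]
eef_rot: [-1.884, 1.57, -2.012]
force: [0.4, 0.9, 0.3]
gripper_width: -0.0002
```

```bash
python3 -c "
from look import *
print(jaw());look('K',(0,130,220,330),(180,0,360,220),2);plan((.507,.2905,.13),-7.2)"
```

```text
(np.float64(-7.325465995735463), array([-0.0002, -0.0005, -1.    ]))
t 46.50 pos [0.5108 0.3293 0.1279] w -0.0000 F [0.3703 0.968  1.1987] q [0.4792 0.2551 1.3837 0.0002 1.5029 0.6064]
 twist [-0.002 -0.    -0.   ]  shift in final frame cm [-0.21 -3.89  0.11]  in current frame [-0.21 -3.89  0.12]
```

View pics/K.png

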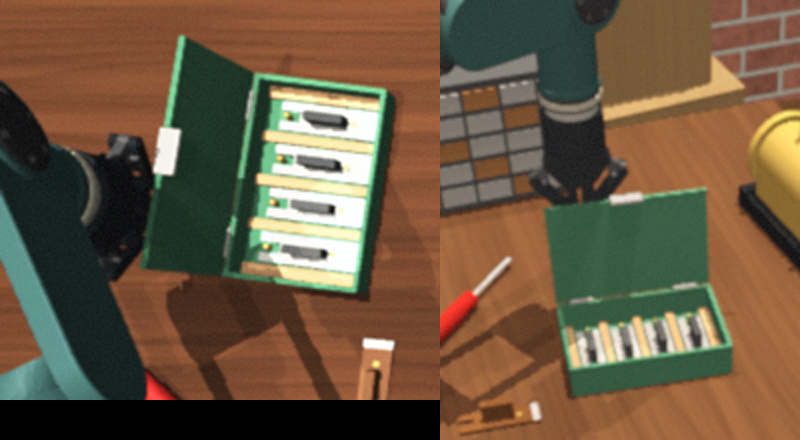

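Emit:
step_arm:
  linear:
    - [0,-0.8,0]
    - [0,-0.8,0]
    - [0,-0.8,0]
    - [0,-0.8,0]
    - [0,-0.6,0]
  twist:
    - [0,0,0]
    - [0,0,0]
    - [0,0,0]
    - [0,0,0]
    - [0,0,0]
  grip: [0,0,0,0,0]

```text
clock: 47.0
position: [0.5059, 0.2906, 0.128]
eef_rot: [-1.68, 1.571, -1.807]
force: [-0.4, -0.5, 0.2]
gripper_width: -0.0002
```

```bash
python3 -c "
from look import *
print(jaw());look('L',(0,130,220,330),(180,0,360,220),2);plan((.507,.2905,.13),-7.2)"
```

```text
(np.float64(-7.308812237005772), array([-0.0001, -0.0002, -1.    ]))
t 47.10 pos [0.506  0.2906 0.1281] w 0.0000 F [-0.5112 -0.2714 -0.0553] q [ 0.4243  0.2028  1.4464 -0.0002  1.4924  0.5525]
 twist [-0.002  0.     0.   ]  shift in final frame cm [-0.19 -0.    0.1 ]  in current frame [-0.19 -0.    0.1 ]
```

View pics/L.png

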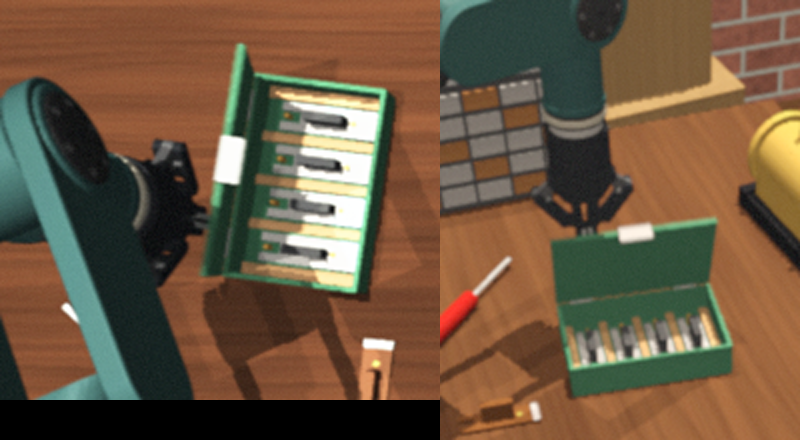

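Lid is past upright and moving on its own; back off and wait.

Emit:
step_arm:
  linear:
    - [0,1,0]
    - [0,2,0]
    - [0,3,0]
    - [0,3,0]
    - [0,3,0]
    - [0,0,0]
    - [0,0,0]
    - [0,0,0]
  twist:
    - [0,0,0]
    - [0,0,0]
    - [0,0,0]
    - [0,0,0]
    - [0,0,0]
    - [0,0,0]
    - [0,0,0]
    - [0,0,0]
  grip: [0,0,0,0,0,0,0,0]

```text
clock: 47.9
position: [0.5211, 0.4104, 0.1277]
eef_rot: [-2.027, 1.57, -2.154]
force: [0.5, 0.6, -0.4]
gripper_width: -0.0
```

```bash
python3 -c "
from look import *
from cov import cover
look('M',(0,130,220,330),(180,0,360,220),2);print(cur()[2]['clock'],cur()[0])
print(cover(cv2.imread('pics/M_top.png'),[370,242.]))"
```

```text
48.0 [0.5213 0.4099 0.1281]
[ 0.5098 -0.2223  0.0498]
```

View pics/M_side.png

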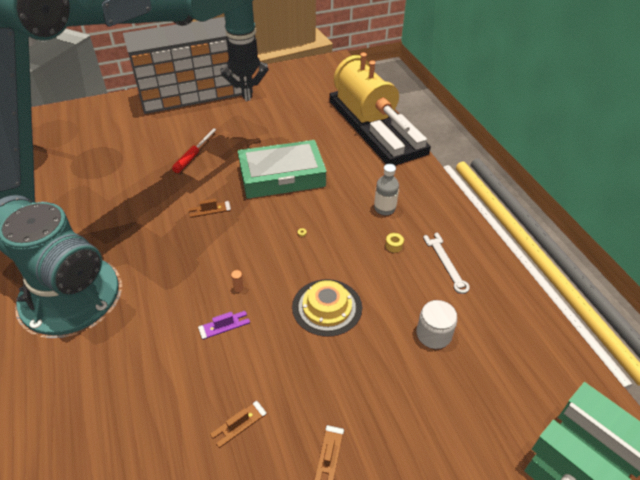

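View pics/M_top.png

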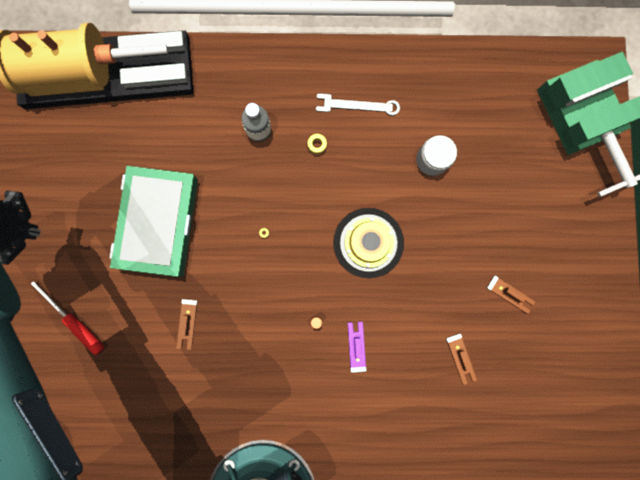

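```bash
python3 -c "
from plan import *
s=r.get_state();print(s['clock'],s['force'],abs(s['joint_vel']).max());print(r.sign_off())"
```

```text
48.0 [0.4171 0.2278 1.3138] 0.005857345132638664
the job is handed in; nothing more can be done
None
```

The packing job is done and was handed in at 48 s of the 208 s allowed. No verdict was reported.

- **Blades:** All four white blades were there, and each lies in its own bay. Pictures from above and the side, taken before the lid was closed, showed every blade flat with its bay's pin in the notch.
- **Lid:** I pushed it from behind until it was past upright, then backed the gripper away. It fell shut by itself, and both cameras show it closed.
- **Cover:** My first push took the cover to the mat, but the next picture showed it about 30 mm off to one side. I think that was the expected knock, though a slip during the push would look the same. I pushed it back with a second push. The last check put it about 2 mm from the mat's centre, so it sits wholly on the mat.
- **Bystanders:** The oil bottle, the tin and the brown and purple look-alikes look untouched in the last pictures. The arm was clear and still at hand-in.

**Measurement error:** my circle fits gave the mat as 72.5 mm in radius (nominal 75 mm) and the cover's flange as 50–54 mm (nominal 52 mm). That is about 2 mm of error, and the cover has 23 mm to spare on the mat.

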